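# Clear the carving wax into its box

## Robot

A 7-joint arm with a two-finger parallel gripper is mounted at the origin on the work surface. World frame = base frame: x ahead of the robot, y to its left, z up, the work surface at z = 0. Lengths are in m, angles in rad, forces in N, time in s.
With the tool pointing down it reaches from about 0.425 to 0.925 m from the base axis. Payload 6.8 kg.
Tool frame: the origin (TCP) lies midway between the tips of the shut fingers; the grasp point (between the pads) lies 19 mm behind it; z points along the fingers, y is the line along which they close (so a half turn about z gives the same grasp; the last joint's range is limited). The gripper opens to 85 mm and grips with 20 to 120 N. Pads are 22 mm wide; open, the fingers measure 114 mm over their backs; the gripper's body (76 mm by 85 mm) begins 54 mm behind the grasp point. The pads swing forward as they close: fully open they stand 13 mm farther back than shut.
Start: joints at [1.207, 0.477, 0.022, 1.555, -0.011, 1.109, -0.083], TCP at [0.171, -0.653, 0.231] pointing down, gripper open.
Joint ranges: [-2.96, 2.96], [-0.34, 2.1], [-1.41, 1.46], [0.24, 2.44], [-1.37, 4.51], [0.17, 1.92], [-2.96, 2.96]. Speed limits (rad/s): [2.39, 2.39, 3.14, 3.14, 3.14, 3.14, 3.14].

## Interface

Orientations are given as a unit quaternion [x, y, z, w].
In Python, from rig import monitor, vision, workorder gives the robot as it stands.
- The arm moves only by the shell command python3 -m creep 'ROWS' [FORCE]. ROWS is JSON, a list of rows, each a list of 7 numbers: the turn, a rotation vector about the tool's x, y, z in degrees, then the shift along the tool's x, y, z in mm, then the closure, from 0 (fully open) to 1 (shut). In form: [[rx, ry, rz, x, y, z, hand], ...]. A call has 1 to 12 rows; each row shifts and turns the commanded pose from where the row before left it, along the tool's axes as they then stand; what a row does not reach is not made up. A row lasts 1/12 s, in which the tool goes at most 41.7 mm and 7.16 degrees, less where a joint would pass 70% of its speed; a pose out of reach is approached as far as the arm can. A call with a gripper value outside its range is refused whole. The fingers move at their own pace and stop on an object; FORCE is the grip in N (left out, the last holds). Time passes only in rows, so rows that do not move let the fingers close. It gives the time, the measured TCP pose, the force, the opening and the grip force at its end, in the units of the state.
- monitor.read_state(): the state, without advancing time (a new reading comes with each control period).
- vision.camera(name): name is "scene" or "top" or "wrist"; returns a dict with "color" (420x560x3 uint8, red, green, blue), "vertical_fov" (degrees; the focal length in pixels is half the picture's height over the tangent of half this angle, whatever the lens; pixels are square), "cx", "cy" (the principal point, pixels), "k1" (the pictures are not rectified: a ray, as slopes to the right and down, at radius r is drawn at 1 + k1 r^2 times it, then the intrinsics apply), "R" (3x3) and "t" (3): a world point X has camera coordinates R X + t. Camera axes: x right, y down, z forward; pixel columns grow to the right and rows downward; lengths in m; the calibration is good to about 2 mm. A picture is of the moment at which its call begins. There is no depth.
- workorder.sign_off(): hands the job in; it is judged then, once.
The state is a dict: "time": time; "joints": joint angles; "qd": joint speeds; "joint_torque": joint torques, N m; "ee_pos": TCP position; "ee_rot": TCP orientation; "contact_force": force on the tool from outside, world axes, zero at the start; "moment": the same for the moment, N m; "finger_gap": finger opening in m; "gripper_force": force on a finger pad.
Only numpy, scipy, OpenCV 4.12 (cv2) and the standard library are available. Lean on these libraries where they do the work, as an engineer would, in place of code of your own. Each camera call takes 0.05 s, during which the arm holds its last target. There are 200 camera calls.

## Task

Clear the carving wax off the goldsmith's bench: first lay every wax block that lies about on the bench onto the sorting tray with those already on it, then carry the full tray over the open grey box and tip it so that all of them slide in together. Then set the tray back down level on its rubber mat, close the box's lid, and after that swing the bar at its front down until it rests in its catch. Leave the other things on the bench where they are.

Things in the scene. Friction and masses are not known exactly. Their poses are not given: they have to be found in the camera images.
- tray: light aluminium sorting tray, 200 mm long (its x) and 146 mm wide (its y), about 0.22 kg, floor 4 mm thick, origin at the centre of its underside. Side and back walls stand 22 mm above the underside, 3 mm thick; the end at x = -100 mm is an open lip without wall. At the other end an upright wooden grip tab (x = 86 to 98 mm, 12 mm thick; 64 mm wide along y; top 80 mm above the underside). Wax is slippery on it: loose blocks start to slide at a slope of about 17 to 27 degrees.
- tray_lip (a point): middle of the tray's open lip, on top of the tray floor
- tray_grip (a point): point in the middle of the tray's grip tab, 60 mm above the tray's underside (20 mm below the tab's top); its axes are the tray's
- mat: black rubber mat, fixed, 250 mm (x) by 200 mm (y), 4 mm thick; the tray's place. Origin at the centre of its underside; the tray starts on it, the two x axes roughly parallel
- box: fixed grey steel box, 186 mm (x) by 220 mm (y), 85 mm high, walls and floor 5 mm, open on top while its lid is up; origin at the centre of its underside. Lid hinged on its +x rim; swing bar and forked catch on its -x face (both stand out up to 30 mm from it)
- box_mouth (a point): centre of the box's mouth, level with the rim, 85 mm above the box's underside
- lid (a joint): lid angle in rad: 0 shut flat on the box, 1.57 upright, 1.9 its stop leaning back. The stiff hinge lets it stay where it is left; it takes about 0.1 to 0.3 N m to lower, 0.45 to raise
- lid_hinge (a point): middle of the lid's hinge line (which runs along the box's y), 93 mm to +x of the box's centre and 85.5 mm above its underside. The shut lid runs from here 186 mm towards the box's -x, 6 mm thick, with a black ridge handle (16 mm by 90 mm, 16 mm high) across the middle of its upper face
- lid_edge (a point): middle of the lid's free edge, on its upper (outer) face
- bar (a joint): angle of the swing bar in rad: 0 lying level in the forked catch across the front of the shut lid, 1.57 upright, 2.3 its stop. The stiff pivot lets it stay where it is left; it moves with about 0.1 N m
- bar_hinge (a point): pivot of the swing bar, 108 mm to -x and 60 mm to -y of the box's centre, 92 mm above its underside; the pivot axis is the box's x. Lowered, the bar runs from here 144 mm towards the box's +y, 14 mm wide, 6 mm thick, its upper face 98 mm above the box's underside; it lies in a fork (12 mm long, prongs 7 mm higher than the bar) 100 mm from the pivot
- bar_tip (a point): top of the black knob (20 mm across) at the free end of the bar, 140 mm from the pivot, 10 mm above the bar's lower face
- wax1: dull green carving-wax block, 60 mm long (x), 28 mm wide (y), cut as a step (12 mm high along its whole length, 22 mm high from x = -2 to +30 mm), 30 to 55 g; origin at the centre of its underside; starts on the bench, may be absent
- wax2: dull green carving-wax block, 60 mm long (x), 28 mm wide (y), 22 mm high, 30 to 55 g; origin at the centre of its underside; starts on the bench, may be absent
- wax3: dull green carving-wax block, 60 mm long (x), 28 mm wide (y), cut as a step (12 mm high along its whole length, 22 mm high from x = -2 to +30 mm), 30 to 55 g; origin at the centre of its underside; starts on the bench, may be absent
- wax4: dull green carving-wax block, 60 mm long (x), 28 mm wide (y), 22 mm high, 30 to 55 g; origin at the centre of its underside; starts on the bench, may be absent
- wax5: dull green carving-wax block, 60 mm long (x), 28 mm wide (y), 22 mm high, 30 to 55 g; origin at the centre of its underside; starts on the tray
- wax6: dull green carving-wax block, 60 mm long (x), 28 mm wide (y), cut as a step (12 mm high along its whole length, 22 mm high from x = -2 to +30 mm), 30 to 55 g; origin at the centre of its underside; starts on the tray
- tin: bystander, stays where it is: closed round red-lacquered tin, 68 mm across, 27 mm high; origin under its centre
- jar: bystander, stays where it is: closed glass jar, 68 mm across, 100 mm high; origin under its centre
- spool: bystander, stays where it is: black wire spool standing on end, 48 mm across, 46 mm high; origin under its centre
- ringclamp: bystander, stays where it is: wooden ring clamp lying down, 130 mm long, 26 mm wide, 22 mm high; origin under its centre
- caliper: bystander, stays where it is: steel caliper lying flat, 160 mm long; origin under its centre

How it is judged:
By the outcome, as a careful person would: the job done as asked, in the order asked, and still so for the second after the job is handed in, with the robot touching nothing.
Of wax1, wax2, wax3, wax4 only 2 to 4 are there at a start; the rules pass over those that are not, and their reading is None.
At some moment in a run one of wax1, wax2, wax3, wax4 may be knocked a few centimetres aside while the robot is not near it.
It also fails if it takes over 210 s, if anything falls off the work surface, if the arm or the gripper's body presses on something with over 40 N, if the wrist force passes 120 N, or if a joint passes its speed limit or range.

## Working session

There is one attempt and no reset: what is moved stays moved. The work goes in short steps, Python scripts to look and compute and a shell command to move; the robot and the scene stay as the last step left them, time stands still between calls to the robot, and variables do not carry over. Pictures are saved under pics/ and viewed, at most 14 in all, crops included, and the job is handed in when it is done.

```bash
ls; mkdir -p pics; cat > h.py <<'E'
import numpy as np, cv2
from rig import monitor, vision
from scipy.spatial.transform import Rotation as R
def shot(n, save=None):
    c=vision.camera(n)
    if save: cv2.imwrite('pics/'+save, c['color'][:,:,::-1])
    return c
def f(c): return 210/np.tan(np.radians(c['vertical_fov'])/2)
def ray(c,u,v):
    xd=np.array([(u-c['cx'])/f(c),(v-c['cy'])/f(c)]); x=xd.copy()
    for _ in range(20): x=xd/(1+c['k1']*(x@x))
    Rm=np.array(c['R']); t=np.array(c['t'])
    return -Rm.T@t, Rm.T@np.array([x[0],x[1],1])
def plane(c,u,v,z):
    o,d=ray(c,u,v); return o+d*(z-o[2])/d[2]
def proj(c,X):
    p=np.array(c['R'])@np.array(X)+np.array(c['t']); x=p[:2]/p[2]; x=x*(1+c['k1']*(x@x))
    return x*f(c)+[c['cx'],c['cy']]
def two(c1,p1,c2,p2):
    o1,d1=ray(c1,*p1);o2,d2=ray(c2,*p2)
    s=np.linalg.lstsq(np.c_[d1,-d2],o2-o1,rcond=None)[0]
    a=o1+d1*s[0];b=o2+d2*s[1]; return (a+b)/2,np.linalg.norm(a-b)
def st():
    s=monitor.read_state(); r=R.from_quat(s['ee_rot'])
    print('t',round(s['time'],2),'p',np.round(s['ee_pos'],4),'\nM',np.round(r.as_matrix(),3).tolist(),'F',np.round(s['contact_force'],1),'gap',round(s['finger_gap'],4),'gf',np.round(s['gripper_force'],1),'q',np.round(s['joints'],2))
    return s,r
E
python3 - <<'E'
from h import *
st()
for n in ['top','scene','wrist']:
    c=shot(n,n+'0.png'); print(n,c['vertical_fov'],c['cx'],c['cy'],c['k1'],np.round(-np.array(c['R']).T@c['t'],3),np.round(c['R'],2).tolist())
E
```

```text
pics
t 0.0 p [ 0.1707 -0.6525  0.2303] 
M [[0.967, 0.253, -0.001], [0.253, -0.967, 0.002], [-0.0, -0.002, -1.0]] F [-0.3 -0.4  0.4] gap 0.0854 gf 0.0 q [ 1.21  0.48  0.02  1.56 -0.01  1.11 -0.08]
top 54.804410466668514 280.4966460059317 212.92165158365776 -0.09619780629567225 [0.467 0.024 1.113] [[-0.01, -1.0, -0.02], [-1.0, 0.01, -0.05], [0.05, 0.02, -1.0]]
scene 50.620971594995545 277.74120145560755 211.22808288174247 -0.03450632891902021 [0.997 0.676 0.752] [[-0.81, 0.59, 0.0], [0.37, 0.52, -0.77], [-0.45, -0.62, -0.64]]
wrist 59.79874884858562 278.3077836523856 211.9792104344145 -0.08068461940155289 [ 0.234 -0.636  0.374] [[0.25, -0.97, -0.0], [-0.93, -0.24, 0.26], [-0.25, -0.06, -0.97]]
```

View pics/top0.png

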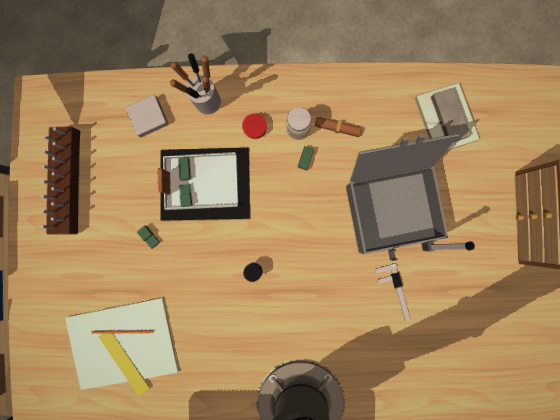

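View pics/scene0.png

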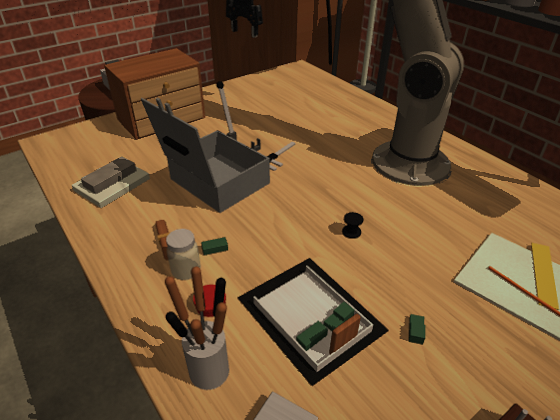

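```bash
cat > seg.py <<'E'
from h import *
def green(c,amin=30):
    im=c['color']; hsv=cv2.cvtColor(im,cv2.COLOR_RGB2HSV)
    m=cv2.inRange(hsv,(50,70,25),(90,255,255)); m=cv2.morphologyEx(m,cv2.MORPH_CLOSE,np.ones((3,3)))
    out=[]
    for k in cv2.findContours(m,cv2.RETR_EXTERNAL,cv2.CHAIN_APPROX_NONE)[0]:
        if cv2.contourArea(k)>amin: out.append(k[:,0,:].astype(float))
    return out
def rect(c,k,z):
    P=np.array([plane(c,u,v,z)[:2] for u,v in k])
    (cx,cy),(w,h),a=cv2.minAreaRect((P*1000).astype(np.float32))
    if w<h: a+=90; w,h=h,w
    return np.round([cx,cy,w,h,a%180],1)
E
python3 - <<'E'
from seg import *
for n in ['top','scene']:
    c=shot(n)
    print(n)
    for k in green(c): print(k.mean(0).round(1), rect(c,k,.02),rect(c,k,.012))
c=shot('top')
print(proj(c,[0,0,0.3]),proj(c,[.17,-.65,.23]),proj(shot('scene'),[.17,-.65,.23]))
# big crop
for n,(x0,y0,x1,y1),s in [('top',(150,85,480,275),2.4)]:
    im=c['color'][y0:y1,x0:x1,::-1]; cv2.imwrite('pics/crop1.png',cv2.convertScaleAbs(cv2.resize(im,None,fx=s,fy=s,interpolation=cv2.INTER_CUBIC),alpha=1.6))
c=shot('scene'); im=c['color'][80:400,130:450,::-1]
cv2.imwrite('pics/crop2.png',cv2.convertScaleAbs(cv2.resize(im,(600,600),interpolation=cv2.INTER_CUBIC),alpha=1.6))
E
```

```text
top
[148.1 236.9] [459.2 413.6  59.5  28.9  40.4] [459.1 416.5  60.   29.1  40.4]
[185.3 195.2] [572.9 309.6  56.2  28.8   7.7] [573.7 311.7  56.6  29.    7.7]
[184.  168.4] [646.9 312.6  58.7  27.5   5.9] [648.2 314.7  59.2  27.7   5.9]
[305.2 157.7] [669.6 -20.7  57.5  25.  160.8] [671.  -21.   58.   25.1 160.8]
scene
[416.8 328.7] [469.3 421.3  63.7  27.2  41.2] [463.5 418.5  64.4  27.5  41.2]
[324.7 326.1] [607.8 308.6 138.3  34.5   4.2] [603.5 304.6 139.9  34.8   4.2]
[214.1 245.8] [674.5 -14.3  56.8  41.7 160.9] [671.  -21.9  57.4  42.2 160.9]
[304.47863498 462.13877078] [586.15159481 357.3945359 ] [244.80628723  37.85633857]
```

View pics/crop1.png

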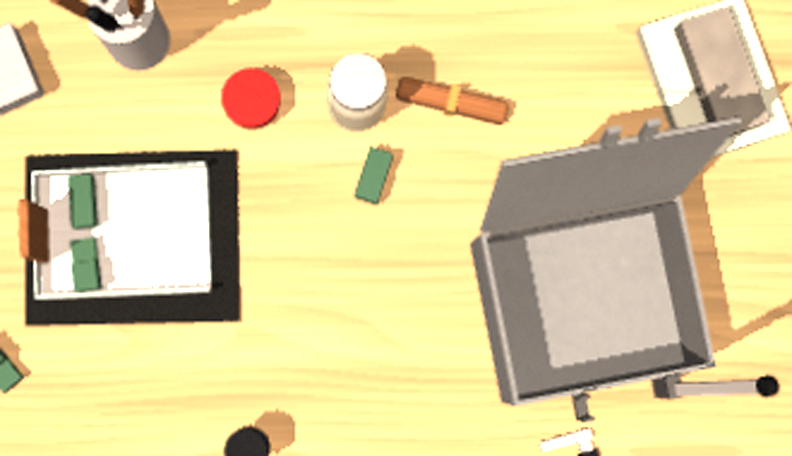

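View pics/crop2.png

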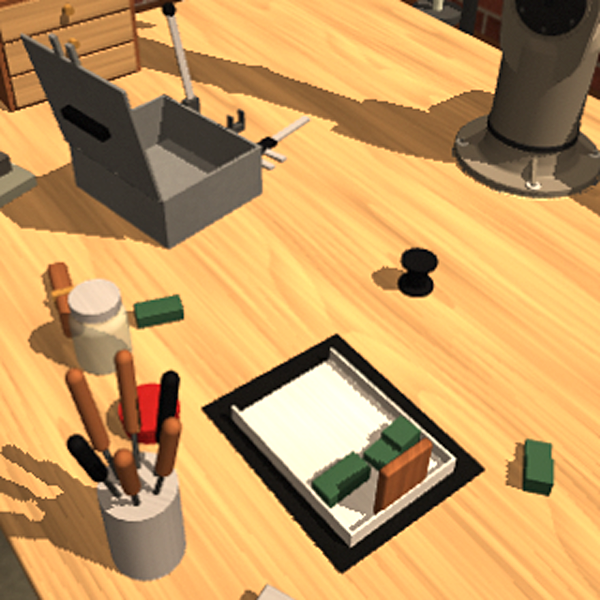

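```bash
python3 - <<'E'
from seg import *
c=shot('top'); s=shot('scene')
hsv=cv2.cvtColor(c['color'],cv2.COLOR_RGB2HSV)
def big(m,z,lo=300):
    for k in cv2.findContours(m,cv2.RETR_EXTERNAL,cv2.CHAIN_APPROX_NONE)[0]:
        if cv2.contourArea(k)>lo: yield k[:,0,:].mean(0).round(0),rect(c,k[:,0,:].astype(float),z)
sub=np.zeros_like(hsv[:,:,0]); sub[140:230,150:262]=255
blk=cv2.inRange(hsv,(0,0,0),(180,255,45))&sub
print('mat');[print(*a) for a in big(cv2.morphologyEx(blk,cv2.MORPH_CLOSE,np.ones((5,5))),.004)]
wh=cv2.inRange(hsv,(0,0,90),(180,90,255))&sub
print('tray');[print(*a) for a in big(cv2.morphologyEx(wh,cv2.MORPH_CLOSE,np.ones((9,9))),.022)]
tab=cv2.inRange(hsv,(0,100,50),(14,255,255)); ts=np.zeros_like(tab); ts[155:210,154:175]=255
print('tab');[print(*a) for a in big(tab&ts,.084,50)]
red=cv2.inRange(hsv,(0,180,90),(8,255,255))|cv2.inRange(hsv,(172,180,90),(180,255,255))
print('tin');[print(*a) for a in big(red,.027)]
print('jar',plane(c,299,117,.1),plane(c,299,117,.1))
P=[plane(c,u,v,.085)[:2] for u,v in [(363.75,252.5),(447.1,235.8),(350,183.75),(433.3,168.3)]]
P=np.array(P);print('rim NL NR BL BR',P.round(3).tolist(),'ctr',P.mean(0).round(3))
for a,b in [(0,1),(2,3),(0,2),(1,3)]: d=P[b]-P[a];print(np.linalg.norm(d).round(3),np.degrees(np.arctan2(d[1],d[0])).round(1))
print('tip',two(c,(469.6,245.4),s,(220.1,84.3)))
print('lid free corners scene/top',two(c,(458.75,135.4),s,(130+25/1.875,80+37/1.875)))
E
```

```text
mat
[206. 183.] [605.5 259.8 245.7 196.2  90.1]
tray
[199. 181.] [611.5 268.  203.5 150.1  91.7]
tab
[163. 181.] [6.043e+02 3.496e+02 6.850e+01 2.930e+01 4.000e-01]
tin
[254. 125.] [759.9 116.5  64.2  63.2 178.8]
jar [ 0.75994186 -0.00343506  0.1       ] [ 0.75994186 -0.00343506  0.1       ]
rim NL NR BL BR [[0.414, -0.162], [0.453, -0.378], [0.589, -0.131], [0.626, -0.347]] ctr [ 0.52  -0.255]
0.219 -79.8
0.22 -80.2
0.178 10.1
0.176 9.9
tip (array([ 0.43202391, -0.37190535,  0.22787313]), np.float64(0.001239201736127782))
lid free corners scene/top (array([ 0.66821402, -0.34174545,  0.2606611 ]), np.float64(0.004616105047632071))
```

```bash
cat > plan.py <<'E'
from h import *
def down(yaw,tiltx=0,tilty=0):
    # tool x at yaw, z down; then tilt (deg) about tool x / y
    y=np.radians(yaw); X=[np.cos(y),np.sin(y),0]; Z=[0,0,-1]
    return R.from_matrix(np.c_[X,np.cross(Z,X),Z])*R.from_rotvec(np.radians([tiltx,tilty,0]))
def plan(wps, start=None, dmax=40, amax=7):
    s,r=st() ; p=np.array(s['ee_pos'])
    if start: p,r=start
    for q,t in wps:
        q=np.array(q); d=r.inv()*t; rv=np.degrees(d.as_rotvec())
        n=int(max(1,np.ceil(np.linalg.norm(q-p)*1000/dmax),np.ceil(np.linalg.norm(rv)/amax)))
        e=R.from_rotvec(np.radians(np.round(rv/n,2))); A=np.zeros((3,3)); rr=r
        for _ in range(n): A+=rr.as_matrix(); rr=rr*e
        v=np.linalg.solve(A,(q-p)*1000)
        if np.linalg.norm(v)>41.5: print('SLOW', np.linalg.norm(v))
        print(n,'x',np.round(np.r_[np.round(rv/n,2),v],1 if n<3 else 2).tolist()); p,r=q,t
E
python3 - <<'E'
from plan import *
p0=[.1707,-.6525,.42]
r0=st()[1]
plan([(p0,r0),([.45,-.45,.43],down(80)),([.55,.0,.42],down(140)),([.459,.415,.13],down(220.4))])
E
```

```text
t 0.5 p [ 0.1708 -0.653   0.2312] 
M [[0.967, 0.253, -0.0], [0.253, -0.967, 0.0], [0.0, -0.0, -1.0]] F [-0.5  0.3  0.8] gap 0.0855 gf 0.0 q [ 1.21  0.48  0.02  1.56 -0.01  1.11 -0.08]
t 0.5 p [ 0.1708 -0.653   0.2312] 
M [[0.967, 0.253, -0.0], [0.253, -0.967, 0.0], [0.0, -0.0, -1.0]] F [-0.5  0.3  0.8] gap 0.0855 gf 0.0 q [ 1.21  0.48  0.02  1.56 -0.01  1.11 -0.08]
5 x [0.0, 0.0, 0.0, 0.01, -0.11, -37.75]
10 x [-0.0, -0.0, -6.53, 36.06, 5.13, -1.0]
12 x [0.0, 0.0, -5.0, 34.82, 20.13, 0.83]
SLOW 41.93017776592107
13 x [0.0, 0.0, -6.18, 9.36, 34.25, 22.31]
```

```bash
python3 -m creep '[[0,0,0,0,0,-37.8,0],[0,0,0,0,0,-37.8,0],[0,0,0,0,0,-37.8,0],[0,0,0,0,0,-37.8,0],[0,0,0,0,0,-37.8,0]]' && python3 -m creep '[[0,0,-6.5,36,5,-1,0],[0,0,-6.5,36,5,-1,0],[0,0,-6.5,36,5,-1,0],[0,0,-6.5,36,5,-1,0],[0,0,-6.5,36,5,-1,0],[0,0,-6.5,36,5,-1,0],[0,0,-6.5,36,5,-1,0],[0,0,-6.5,36,5,-1,0],[0,0,-6.5,36,5,-1,0],[0,0,-6.5,36,5,-1,0]]' && python3 -m creep '[[0,0,-5,35,20,0,0],[0,0,-5,35,20,0,0],[0,0,-5,35,20,0,0],[0,0,-5,35,20,0,0],[0,0,-5,35,20,0,0],[0,0,-5,35,20,0,0],[0,0,-5,35,20,0,0],[0,0,-5,35,20,0,0],[0,0,-5,35,20,0,0],[0,0,-5,35,20,0,0],[0,0,-5,35,20,0,0],[0,0,-5,35,20,0,0]]'
python3 - <<'E'
from plan import *
plan([([.46,.415,.2],down(220.4))])
E
```

```text
time: 0.92
ee_pos: [0.1706, -0.6527, 0.4224]
ee_rot: [0.992, 0.128, 0.0, 0.0]
contact_force: [-0.5, -1.1, -0.8]
finger_gap: 0.0857
gripper_force: 0.0
time: 1.75
ee_pos: [0.4508, -0.449, 0.43]
ee_rot: [0.766, 0.643, 0.0, -0.0]
contact_force: [-0.1, 0.2, 0.3]
finger_gap: 0.0854
gripper_force: 0.0
time: 2.75
ee_pos: [0.5499, 0.0024, 0.4303]
ee_rot: [0.343, 0.939, 0.0, 0.0]
contact_force: [0.8, 0.5, 0.8]
finger_gap: 0.0856
gripper_force: 0.0
t 2.75 p [0.5499 0.0024 0.4303] 
M [[-0.765, 0.644, 0.0], [0.644, 0.765, 0.0], [-0.0, 0.0, -1.0]] F [0.8 0.5 0.8] gap 0.0856 gf 0.0 q [ 0.44  0.2  -0.67  1.53  0.13  1.45  0.64]
13 x [0.0, 0.0, -6.19, 9.28, 34.05, 17.71]
```

```bash
python3 -m creep '[[0,0,-6.2,9.3,34,17.7,0],[0,0,-6.2,9.3,34,17.7,0],[0,0,-6.2,9.3,34,17.7,0],[0,0,-6.2,9.3,34,17.7,0],[0,0,-6.2,9.3,34,17.7,0],[0,0,-6.2,9.3,34,17.7,0],[0,0,-6.2,9.3,34,17.7,0],[0,0,-6.2,9.3,34,17.7,0],[0,0,-6.2,9.3,34,17.7,0],[0,0,-6.2,9.3,34,17.7,0],[0,0,-6.2,9.3,34,17.7,0],[0,0,-6.2,9.3,34,17.7,0]]' && python3 -m creep '[[0,0,-6.2,9.3,34,17.7,0],[0,0,0,0,0,0,0]]'
python3 - <<'E'
from plan import *
from seg import *
s,_=st()
for n in ['wrist','top']:
    c=shot(n,n+'1.png')
    for k in green(c): print(n,k.mean(0).round(0),rect(c,k,.02),rect(c,k,.012))
E
```

```text
time: 3.75
ee_pos: [0.4877, 0.391, 0.2171]
ee_rot: [-0.295, 0.956, 0.0, 0.0]
contact_force: [0.0, 0.2, 0.2]
finger_gap: 0.0854
gripper_force: 0.0
time: 3.92
ee_pos: [0.4529, 0.4168, 0.1975]
ee_rot: [-0.352, 0.936, 0.001, -0.003]
contact_force: [-0.4, -0.1, 0.2]
finger_gap: 0.0855
gripper_force: 0.0
t 3.92 p [0.4529 0.4168 0.1975] 
M [[-0.753, -0.659, -0.007], [-0.659, 0.753, 0.0], [0.005, 0.004, -1.0]] F [-0.4 -0.1  0.2] gap 0.0855 gf 0.0 q [-0.16  0.6  -0.97  1.69  0.53  1.15  1.01]
wrist [ 65. 267.] [646.8 310.9  71.2  30.    3.6] [652.9 309.4  73.   30.7   3.6]
wrist [103. 211.] [572.7 308.1  59.6  32.2   7.1] [577.  306.5  61.1  33.    7.1]
wrist [271. 194.] [458.9 415.3  60.   26.2  40.3] [460.3 416.3  61.5  26.8  40.3]
top [148. 237.] [459.2 413.6  59.5  28.9  40.4] [459.1 416.5  60.   29.1  40.4]
top [185. 195.] [573.1 309.6  55.7  28.9   7.2] [573.9 311.7  56.2  29.1   7.2]
top [184. 168.] [646.7 312.4  59.   27.3   5.5] [648.  314.6  59.5  27.5   5.5]
top [307. 152.] [682.8 -24.9  29.6  24.1 160.8] [684.4 -25.2  29.8  24.3 160.8]
```

View pics/wrist1.png

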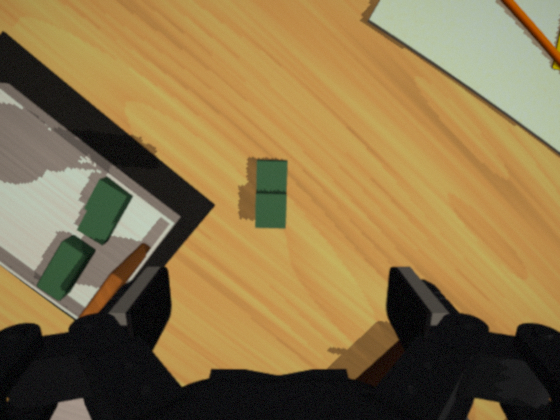

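```bash
python3 - <<'E'
from plan import *
plan([([.459,.4155,.12],down(220.4)),([.459,.4155,.004],down(220.4))])
E
```

```text
t 4.02 p [0.4597 0.4134 0.1996] 
M [[-0.761, -0.649, -0.001], [-0.649, 0.761, -0.001], [0.001, 0.0, -1.0]] F [ 0.6 -0.4 -0.1] gap 0.085 gf 0.0 q [-0.16  0.6  -0.97  1.68  0.53  1.15  1.01]
2 x [0.0, -0.0, 0.0, -0.4, 1.0, 39.8]
3 x [0.0, 0.0, 0.0, -0.0, 0.0, 38.67]
```

```bash
python3 -m creep '[[0,0,0,-0.4,1,30,0.4],[0,0,0,-0.4,1,30,0.4],[0,0,0,0,0,30,0.4],[0,0,0,0,0,30,0.4],[0,0,0,0,0,30,0.4],[0,0,0,0,0,25,0.4],[0,0,0,0,0,21,0.4],[0,0,0,0,0,0,0.4],[0,0,0,0,0,0,0.4]]' && python3 -m creep '[[0,0,0,0,0,0,1],[0,0,0,0,0,0,1],[0,0,0,0,0,0,1],[0,0,0,0,0,0,1],[0,0,0,0,0,0,1],[0,0,0,0,0,0,1],[0,0,0,0,0,0,1]]' 40
python3 - <<'E'
from plan import *
plan([([.459,.4155,.1],down(220.4)),([.576,.228,.1],down(180)),([.576,.228,.012],down(180))])
E
```

```text
time: 4.77
ee_pos: [0.462, 0.4133, 0.0039]
ee_rot: [-0.343, 0.939, -0.001, -0.0]
contact_force: [-0.4, 1.2, 0.6]
finger_gap: 0.0513
gripper_force: 0.0
time: 5.35
ee_pos: [0.4622, 0.4155, 0.0064]
ee_rot: [-0.344, 0.939, 0.0, 0.002]
contact_force: [1.0, -1.1, 7.0]
finger_gap: 0.0267
gripper_force: 40.7
t 5.35 p [0.4622 0.4155 0.0064] 
M [[-0.764, -0.646, 0.003], [-0.646, 0.764, 0.002], [-0.004, -0.0, -1.0]] F [ 1.  -1.1  7. ] gap 0.0267 gf 40.7 q [-0.27  0.82 -0.79  1.79  0.76  0.86  0.84]
3 x [-0.01, 0.07, -0.06, 0.74, 0.66, -31.21]
6 x [0.0, 0.0, 6.73, -5.48, -37.18, -0.0]
3 x [0.0, 0.0, 0.0, -0.0, 0.0, 29.33]
```

```bash
python3 -m creep '[[0,0,0,0,0,-35,1],[0,0,0,0,0,-35,1],[0,0,0,0,0,-35,1],[0,0,0,0,0,0,1]]' && python3 -m creep '[[0,0,6.7,-5,-37,0,1],[0,0,6.7,-5,-37,0,1],[0,0,6.7,-5,-37,0,1],[0,0,6.7,-5,-37,0,1],[0,0,6.7,-5,-37,0,1],[0,0,6.7,-5,-37,0,1],[0,0,0,0,0,0,1],[0,0,0,0,0,0,1]]'
python3 - <<'E'
from plan import *
plan([([.576,.228,.0165],down(180))])
E
```

```text
time: 5.68
ee_pos: [0.4629, 0.4185, 0.117]
ee_rot: [-0.344, 0.939, 0.003, 0.005]
contact_force: [0.2, 1.8, 0.1]
finger_gap: 0.027
gripper_force: 39.8
time: 6.35
ee_pos: [0.576, 0.2232, 0.1095]
ee_rot: [0.002, 1.0, -0.001, 0.001]
contact_force: [-0.2, 0.6, -0.8]
finger_gap: 0.0271
gripper_force: 39.8
t 6.35 p [0.576  0.2232 0.1095] 
M [[-1.0, 0.004, 0.001], [0.004, 1.0, -0.002], [-0.001, -0.002, -1.0]] F [-0.2  0.6 -0.8] gap 0.0271 gf 39.8 q [ 0.06  0.63 -0.73  1.76  0.51  0.95  0.68]
3 x [-0.04, 0.02, -0.08, 0.02, 1.64, 30.99]
```

```bash
python3 -m creep '[[0,0,0,0,1.6,31,1],[0,0,0,0,1.6,31,1],[0,0,0,0,1.6,25,1],[0,0,0,0,0,6,1],[0,0,0,0,0,0,1],[0,0,0,0,0,0,0.4],[0,0,0,0,0,0,0.4],[0,0,0,0,0,0,0.4],[0,0,0,0,0,0,0.4]]' && python3 -m creep '[[0,0,0,0,0,-35,0.4],[0,0,0,0,0,-35,0.4],[0,0,0,0,0,-35,0.4],[0,0,0,0,0,-35,0.4],[0,0,0,0,0,-35,0]]'
python3 - <<'E'
from plan import *
plan([([.64,-.01,.2],down(161))])
E
```

```text
time: 7.1
ee_pos: [0.5749, 0.232, 0.017]
ee_rot: [-0.001, 1.0, 0.0, 0.001]
contact_force: [0.3, 0.4, -0.7]
finger_gap: 0.0513
gripper_force: 0.0
time: 7.52
ee_pos: [0.5742, 0.2315, 0.1933]
ee_rot: [-0.001, 1.0, 0.0, 0.0]
contact_force: [1.2, -0.5, 0.4]
finger_gap: 0.0622
gripper_force: 0.0
t 7.52 p [0.5742 0.2315 0.1933] 
M [[-1.0, -0.001, 0.0], [-0.001, 1.0, 0.0], [-0.0, 0.0, -1.0]] F [ 1.2 -0.5  0.4] gap 0.0622 gf 0.0 q [ 0.09  0.54 -0.79  1.69  0.43  1.09  0.74]
7 x [0.0, 0.0, 2.72, -14.22, -32.98, -0.96]
```

```bash
python3 -m creep '[[0,0,2.7,-14,-33,-1,0],[0,0,2.7,-14,-33,-1,0],[0,0,2.7,-14,-33,-1,0],[0,0,2.7,-14,-33,-1,0],[0,0,2.7,-14,-33,-1,0],[0,0,2.7,-14,-33,-1,0],[0,0,2.7,-14,-33,-1,0],[0,0,0,0,0,0,0],[0,0,0,0,0,0,0]]' 
python3 - <<'E'
from plan import *
from seg import *
s,_=st()
for n in ['wrist','top']:
    c=shot(n,n+'2.png')
    for k in green(c): print(n,k.mean(0).round(0),rect(c,k,.02),rect(c,k,.012))
E
```

```text
time: 8.27
ee_pos: [0.6392, -0.0135, 0.1983]
ee_rot: [0.166, 0.986, -0.001, 0.0]
contact_force: [0.6, 0.7, 1.3]
finger_gap: 0.0856
gripper_force: 0.0
t 8.27 p [ 0.6392 -0.0135  0.1983] 
M [[-0.945, 0.328, 0.0], [0.328, 0.945, -0.001], [-0.001, -0.001, -1.0]] F [0.6 0.7 1.3] gap 0.0856 gf 0.0 q [ 0.4   0.54 -0.67  1.64  0.37  1.09  0.86]
wrist [281. 222.] [669.1 -21.6  60.7  25.2 161.5] [671.4 -22.3  62.2  25.8 161.5]
wrist [526.  29.] [5.737e+02 2.349e+02 5.620e+01 4.120e+01 5.000e-01] [5.736e+02 2.405e+02 5.760e+01 4.230e+01 5.000e-01]
top [213. 195.] [571.7 233.4  55.1  24.8 179.8] [572.4 235.   55.5  25.  179.8]
top [185. 195.] [572.  309.9  56.4  28.5   6.4] [572.7 312.   56.8  28.7   6.4]
top [184. 169.] [645.5 311.8  58.4  27.5   4.4] [646.8 313.9  58.8  27.7   4.4]
```

View pics/wrist2.png

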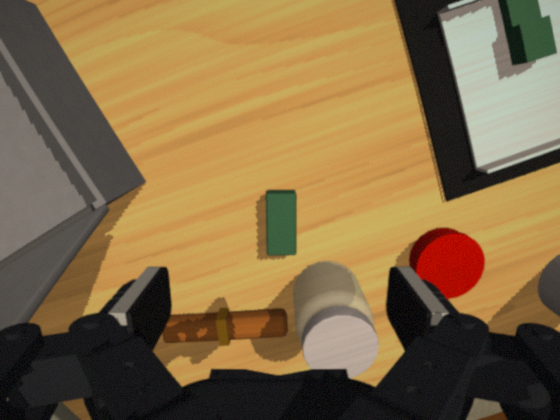

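```bash
python3 - <<'E'
from plan import *
g=down(161,0,-8)
plan([([.664,-.0195,.12],g),([.664,-.0195,.0075],g),([.664,-.0195,.12],g),([.648,.232,.12],down(180,0,-8)),([.648,.232,.018],down(180,0,-8))])
E
```

```text
t 8.37 p [ 0.6388 -0.0089  0.1986] 
M [[-0.947, 0.322, 0.0], [0.322, 0.947, 0.001], [-0.0, 0.001, -1.0]] F [-0.2  0.9  0.6] gap 0.0854 gf 0.0 q [ 0.4   0.54 -0.68  1.64  0.37  1.09  0.86]
3 x [0.02, -2.66, 0.07, -7.88, -0.64, 26.6]
3 x [0.0, 0.0, 0.0, 5.22, 0.0, 37.14]
3 x [0.0, 0.0, 0.0, -5.22, -0.0, -37.14]
7 x [-0.38, 0.0, -2.69, 8.96, 35.01, -1.26]
3 x [0.0, 0.0, 0.0, 4.73, -0.0, 33.67]
```

```bash
python3 -m creep '[[0,-2.7,0,-7.9,-0.6,26.6,0.4],[0,-2.7,0,-7.9,-0.6,26.6,0.4],[0,-2.6,0,-7.9,-0.6,26.6,0.4],[0,0,0,0,0,0,0.4],[0,0,0,5.2,0,37,0.4],[0,0,0,5.2,0,37,0.4],[0,0,0,2.6,0,18.5,0.4],[0,0,0,2.6,0,18.5,0.4],[0,0,0,0,0,0,0.4]]' && python3 -m creep '[[0,0,0,0,0,0,1],[0,0,0,0,0,0,1],[0,0,0,0,0,0,1],[0,0,0,0,0,0,1],[0,0,0,0,0,0,1],[0,0,0,0,0,0,1],[0,0,0,0,0,0,1]]' 40 && python3 -m creep '[[0,0,0,-2.6,0,-18.6,1],[0,0,0,-2.6,0,-18.6,1],[0,0,0,-5.2,0,-37,1],[0,0,0,-5.2,0,-37,1],[0,0,0,0,0,0,1],[0,0,0,0,0,0,1]]'
python3 - <<'E'
from plan import *
plan([([.650,.232,.12],down(180,0,-8)),([.650,.232,.018],down(180,0,-8))])
E
```

```text
time: 9.12
ee_pos: [0.6621, -0.0189, 0.005]
ee_rot: [0.162, 0.984, -0.012, 0.066]
contact_force: [-1.3, 0.3, 0.7]
finger_gap: 0.0514
gripper_force: 0.0
time: 9.7
ee_pos: [0.6658, -0.0198, 0.0099]
ee_rot: [0.163, 0.984, -0.011, 0.07]
contact_force: [-1.7, 0.7, 7.5]
finger_gap: 0.0267
gripper_force: 40.2
time: 10.2
ee_pos: [0.6663, -0.0203, 0.1236]
ee_rot: [0.164, 0.984, -0.011, 0.072]
contact_force: [-0.4, -0.9, -0.6]
finger_gap: 0.0267
gripper_force: 39.5
t 10.2 p [ 0.6663 -0.0203  0.1236] 
M [[-0.936, 0.323, 0.138], [0.32, 0.946, -0.045], [-0.145, 0.002, -0.989]] F [-0.4 -0.9 -0.6] gap 0.0267 gf 39.5 q [ 0.35  0.58 -0.6   1.75  0.53  0.83  0.74]
7 x [-0.37, 0.05, -2.67, 9.06, 35.12, -0.75]
3 x [0.0, 0.0, 0.0, 4.73, -0.0, 33.67]
```

```bash
python3 -m creep '[[-0.4,0,-2.7,10.2,35,-0.8,1],[-0.4,0,-2.7,10.2,35,-0.8,1],[-0.4,0,-2.7,10.2,35,-0.8,1],[-0.4,0,-2.7,10.2,35,-0.8,1],[-0.3,0,-2.7,10.2,35,-0.8,1],[-0.3,0,-2.6,10.2,35,-0.8,1],[-0.3,0,-2.6,10.2,35,-0.8,1],[0,0,0,0,0,0,1],[0,0,0,0,0,0,1]]'
python3 - <<'E'
from plan import *
plan([([.642,.231,.019],down(180,0,-8))])
E
```

```text
time: 10.95
ee_pos: [0.6375, 0.2358, 0.1147]
ee_rot: [-0.003, 0.998, -0.001, 0.069]
contact_force: [0.9, -0.1, 0.1]
finger_gap: 0.027
gripper_force: 39.5
t 10.95 p [0.6375 0.2358 0.1147] 
M [[-0.991, -0.006, 0.137], [-0.006, 1.0, -0.001], [-0.137, -0.001, -0.991]] F [ 0.9 -0.1  0.1] gap 0.027 gf 39.5 q [ 0.01  0.64 -0.68  1.71  0.61  0.88  0.63]
3 x [-0.01, -0.03, 0.11, 2.91, -1.56, 31.82]
```

```bash
python3 -m creep '[[0,0,0,3,-1.6,32,1],[0,0,0,3,-1.6,32,1],[0,0,0,2,-1.6,22,1],[0,0,0,1,0,10,1],[0,0,0,0,0,0,1],[0,0,0,0,0,0,1],[0,0,0,0,0,0,0.4],[0,0,0,0,0,0,0.4],[0,0,0,0,0,0,0.4],[0,0,0,0,0,0,0.4]]' && python3 -m creep '[[0,0,0,-3,0,-20,0.4],[0,0,0,-5,0,-36,0.4],[0,0,0,-5,0,-36,0.4],[0,0,0,-5,0,-36,0.4],[0,0,0,-5,0,-36,0],[0,0,0,35,-10,-5,0],[0,0,0,35,-35,0,0],[0,0,0,35,-35,0,0],[0,0,0,35,-35,0,0],[0,0,0,0,-35,0,0],[0,0,0,0,0,0,0],[0,0,0,0,0,0,0]]'
python3 - <<'E'
from plan import *
from seg import *
s,_=st()
c=shot('top','top3.png')
for k in green(c): print(k.mean(0).round(0),rect(c,k,.03),rect(c,k,.012))
hsv=cv2.cvtColor(c['color'],cv2.COLOR_RGB2HSV)
sub=np.zeros_like(hsv[:,:,0]); sub[140:230,150:262]=255
wh=cv2.inRange(hsv,(0,0,90),(180,90,255))&sub
for k in cv2.findContours(cv2.morphologyEx(wh,cv2.MORPH_CLOSE,np.ones((9,9))),cv2.RETR_EXTERNAL,cv2.CHAIN_APPROX_NONE)[0]:
    if cv2.contourArea(k)>300: print('tray',rect(c,k[:,0].astype(float),.022))
im=c['color'][130:240,140:290,::-1]; cv2.imwrite('pics/crop3.png',cv2.resize(im,None,fx=4,fy=4))
E
```

```text
time: 11.78
ee_pos: [0.6442, 0.2274, 0.0196]
ee_rot: [-0.0, 0.998, -0.001, 0.07]
contact_force: [-0.2, 0.0, 0.4]
finger_gap: 0.0511
gripper_force: 0.0
time: 12.78
ee_pos: [0.5211, 0.0915, 0.1732]
ee_rot: [0.002, 0.998, -0.002, 0.07]
contact_force: [0.1, 0.5, -0.0]
finger_gap: 0.0858
gripper_force: 0.0
t 12.78 p [0.5211 0.0915 0.1732] 
M [[-0.99, 0.004, 0.14], [0.004, 1.0, -0.004], [-0.14, -0.004, -0.99]] F [ 0.1  0.5 -0. ] gap 0.0858 gf 0.0 q [ 0.35  0.34 -0.8   2.02  0.43  0.79  0.88]
[213. 195.] [570.7 231.5  54.6  24.6 179.8] [572.4 235.   55.5  25.  179.8]
[185. 195.] [571.  307.3  55.9  28.3   6.4] [572.7 312.   56.8  28.7   6.4]
[184. 169.] [643.7 309.2  58.1  27.4   4.7] [646.7 313.9  59.1  27.8   4.7]
[215. 166.] [649.6 225.4  54.8  24.7 178.9] [652.7 228.8  55.7  25.1 178.9]
tray [580.5 235.8 268.3 209.9  90.8]
```

View pics/crop3.png

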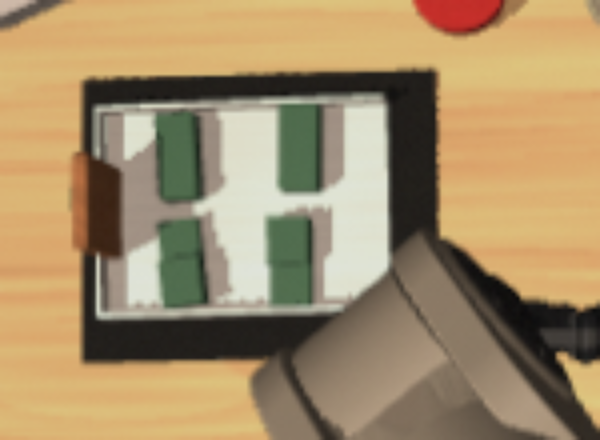

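```bash
python3 - <<'E'
from plan import *
c=shot('top')
print(plane(c,160,180.3,.084), plane(c,158.3,180.3,.084),plane(c,162,180.3,.084))
plan([([.6,.2,.2],down(181.6)),([.608,.358,.15],down(181.6)),([.608,.358,.043],down(181.6))])
E
```

```text
[0.6061125  0.35894091 0.084     ] [0.60620555 0.36346813 0.084     ] [0.60600356 0.35362042 0.084     ]
t 12.88 p [0.5217 0.095  0.1735] 
M [[-0.99, -0.0, 0.141], [-0.001, 1.0, -0.002], [-0.141, -0.002, -0.99]] F [-0.3 -0.3 -0.5] gap 0.0855 gf 0.0 q [ 0.35  0.34 -0.8   2.02  0.43  0.79  0.88]
4 x [-0.05, 2.02, -0.39, -20.39, 26.04, -4.89]
5 x [0.0, 0.0, 0.0, -2.48, 31.54, 10.0]
3 x [0.0, 0.0, 0.0, -0.0, 0.0, 35.67]
```

```bash
python3 -m creep '[[0,2,-0.4,-20.4,26,-4.9,0.4],[0,2,-0.4,-20.4,26,-4.9,0.4],[0,2,-0.4,-20.4,26,-4.9,0.4],[0,2,-0.4,-20.4,26,-4.9,0.4],[0,0,0,-2.4,31.6,10,0.4],[0,0,0,-2.4,31.6,10,0.4],[0,0,0,-2.4,31.6,10,0.4],[0,0,0,-2.4,31.6,10,0.4],[0,0,0,-2.4,31.6,10,0.4],[0,0,0,0,0,0,0.4],[0,0,0,0,0,0,0.4]]' 
python3 - <<'E'
from plan import *
plan([([.607,.3585,.042],down(181.6))])
c=shot('wrist','wrist4.png')
E
```

```text
time: 13.8
ee_pos: [0.6047, 0.3621, 0.1475]
ee_rot: [-0.017, 1.0, -0.001, -0.001]
contact_force: [1.1, -1.0, -0.2]
finger_gap: 0.0513
gripper_force: 0.0
t 13.8 p [0.6047 0.3621 0.1475] 
M [[-0.999, -0.034, -0.002], [-0.034, 0.999, -0.002], [0.002, -0.002, -1.0]] F [ 1.1 -1.  -0.2] gap 0.0513 gf 0.0 q [-0.16  0.72 -0.74  1.51  0.51  1.12  0.61]
3 x [-0.04, -0.04, 0.12, -0.78, -1.17, 35.17]
```

View pics/wrist4.png

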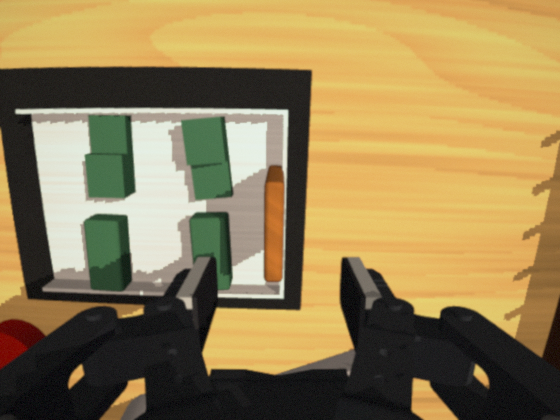

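```bash
python3 -m creep '[[0,0,0,-0.8,-1.2,30,0.4],[0,0,0,-0.8,-1.2,30,0.4],[0,0,0,-0.8,-1.1,25,0.4],[0,0,0,0,0,20,0.4],[0,0,0,0,0,0,0.4],[0,0,0,0,0,0,0.4]]' && python3 -m creep '[[0,0,0,0,0,0,1],[0,0,0,0,0,0,1],[0,0,0,0,0,0,1],[0,0,0,0,0,0,1],[0,0,0,0,0,0,1],[0,0,0,0,0,0,1],[0,0,0,0,0,0,1],[0,0,0,0,0,0,1],[0,0,0,0,0,0,1],[0,0,0,0,0,0,1]]' 110 && python3 -m creep '[[0,0,0,0,0,-5,1],[0,0,0,0,0,-10,1],[0,0,0,0,0,-15,1],[0,0,0,0,0,-20,1],[0,0,0,0,0,-20,1],[0,0,0,0,0,-20,1],[0,0,0,0,0,-10,1],[0,0,0,0,0,0,1],[0,0,0,0,0,0,1],[0,0,0,0,0,0,1]]'
python3 - <<'E'
from plan import *
st()
c=shot('wrist','wrist5.png');c=shot('scene','scene5.png')
im=c['color'][100:400,120:480,::-1]; cv2.imwrite('pics/crop5.png',cv2.resize(im,None,fx=2,fy=2))
E
```

```text
time: 14.35
ee_pos: [0.6097, 0.3523, 0.0432]
ee_rot: [-0.013, 1.0, -0.003, -0.001]
contact_force: [-0.7, 0.2, 0.5]
finger_gap: 0.0515
gripper_force: 0.0
time: 15.18
ee_pos: [0.6105, 0.3554, 0.0461]
ee_rot: [-0.014, 1.0, -0.001, 0.002]
contact_force: [-1.1, 1.2, 6.9]
finger_gap: 0.0107
gripper_force: 108.2
time: 16.02
ee_pos: [0.6089, 0.3531, 0.1422]
ee_rot: [-0.014, 1.0, -0.003, -0.001]
contact_force: [-0.3, 0.0, -5.0]
finger_gap: 0.0107
gripper_force: 107.4
t 16.02 p [0.6089 0.3531 0.1422] 
M [[-1.0, -0.028, -0.002], [-0.028, 1.0, -0.006], [0.002, -0.006, -1.0]] F [-0.3  0.  -5. ] gap 0.0107 gf 107.4 q [-0.15  0.72 -0.73  1.51  0.52  1.11  0.61]
```

View pics/crop5.png

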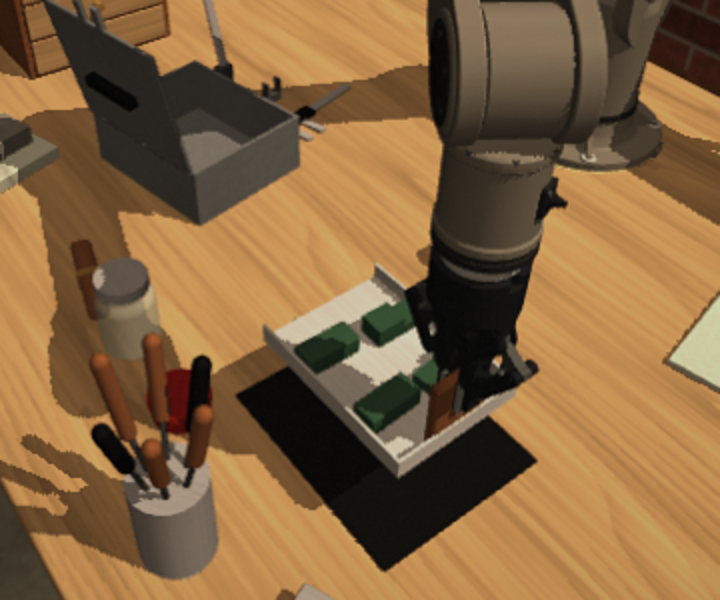

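```bash
python3 - <<'E'
from plan import *
C=np.array([.525,-.254,0]); b=np.array([-.174,.985,0])
def tcp(lb,lz,th):
    t=down(190,-th,0); lip=C+b*lb+[0,0,lz]; return lip-t.apply([0,-.192,.038]),t
L=tcp(.09,.170,0); print(L[0])
plan([([.609,.353,.20],down(181.6)),([.497,.08,.205],down(188)),L],dmax=18)
for args in [(.06,.13,12),(.045,.10,20),(.04,.085,28),(.04,.08,36),(.045,.08,42)]:
    T=tcp(*args); print(args,T[0].round(3))
    plan([T],start=L,dmax=18,amax=1.5); L=T
E
```

```text
[0.47599955 0.02373309 0.208     ]
t 16.12 p [0.6088 0.3531 0.1418] 
M [[-1.0, -0.028, -0.002], [-0.028, 1.0, -0.006], [0.002, -0.006, -1.0]] F [-0.4  0.4 -5. ] gap 0.0109 gf 107.4 q [-0.15  0.72 -0.73  1.51  0.52  1.11  0.61]
4 x [-0.08, -0.03, 0.0, -0.02, -0.08, -14.54]
17 x [0.0, 0.0, -0.38, 7.87, -15.48, -0.29]
4 x [0.0, 0.0, -0.5, 7.33, -13.1, -0.75]
(0.06, 0.13, 12) [ 0.483 -0.018  0.207]
t 16.12 p [0.6088 0.3531 0.1418] 
M [[-1.0, -0.028, -0.002], [-0.028, 1.0, -0.006], [0.002, -0.006, -1.0]] F [-0.4  0.4 -5. ] gap 0.0109 gf 107.4 q [-0.15  0.72 -0.73  1.51  0.52  1.11  0.61]
9 x [-1.33, -0.0, 0.0, -0.0, -4.68, -0.33]
(0.045, 0.1, 20) [ 0.488 -0.045  0.201]
t 16.12 p [0.6088 0.3531 0.1418] 
M [[-1.0, -0.028, -0.002], [-0.028, 1.0, -0.006], [0.002, -0.006, -1.0]] F [-0.4  0.4 -5. ] gap 0.0109 gf 107.4 q [-0.15  0.72 -0.73  1.51  0.52  1.11  0.61]
6 x [-1.33, 0.0, 0.0, -0.0, -4.67, -0.29]
(0.04, 0.085, 28) [ 0.492 -0.065  0.209]
t 16.12 p [0.6088 0.3531 0.1418] 
M [[-1.0, -0.028, -0.002], [-0.028, 1.0, -0.006], [0.002, -0.006, -1.0]] F [-0.4  0.4 -5. ] gap 0.0109 gf 107.4 q [-0.15  0.72 -0.73  1.51  0.52  1.11  0.61]
6 x [-1.33, -0.0, -0.0, -0.0, -2.69, -2.49]
(0.04, 0.08, 36) [ 0.495 -0.084  0.224]
t 16.12 p [0.6088 0.3531 0.1418] 
M [[-1.0, -0.028, -0.002], [-0.028, 1.0, -0.006], [0.002, -0.006, -1.0]] F [-0.4  0.4 -5. ] gap 0.0109 gf 107.4 q [-0.15  0.72 -0.73  1.51  0.52  1.11  0.61]
6 x [-1.33, -0.0, -0.0, 0.0, -1.37, -3.74]
(0.045, 0.08, 42) [ 0.497 -0.094  0.237]
t 16.12 p [0.6088 0.3531 0.1418] 
M [[-1.0, -0.028, -0.002], [-0.028, 1.0, -0.006], [0.002, -0.006, -1.0]] F [-0.4  0.4 -5. ] gap 0.0109 gf 107.4 q [-0.15  0.72 -0.73  1.51  0.52  1.11  0.61]
4 x [-1.5, 0.0, 0.0, 0.0, -0.08, -4.24]
```

Carry level with gentle ramps.

```bash
python3 -m creep '[[0,0,0,0,0,-8,1],[0,0,0,0,0,-14,1],[0,0,0,0,0,-14,1],[0,0,0,0,0,-14,1],[0,0,0,0,0,-8,1],[0,0,-0.2,4,-8,0,1],[0,0,-0.4,6,-12,0,1],[0,0,-0.4,8,-16,0,1],[0,0,-0.4,8,-16,0,1],[0,0,-0.4,8,-16,0,1],[0,0,-0.4,8,-16,0,1],[0,0,-0.4,8,-16,0,1]]' && python3 -m creep '[[0,0,-0.4,8,-16,0,1],[0,0,-0.4,8,-16,0,1],[0,0,-0.4,8,-16,0,1],[0,0,-0.4,8,-16,0,1],[0,0,-0.4,8,-16,0,1],[0,0,-0.4,8,-16,0,1],[0,0,-0.4,8,-16,0,1],[0,0,-0.4,8,-16,0,1],[0,0,-0.4,6,-12,0,1],[0,0,-0.2,4,-8,0,1],[0,0,0,0,0,0,1],[0,0,0,0,0,0,1]]'
python3 - <<'E'
from plan import *
C=np.array([.525,-.254,0]); b=np.array([-.174,.985,0])
t=down(190); lip=C+b*.09+[0,0,.17]
plan([(lip-t.apply([0,-.192,.038]),t)],dmax=15)
E
```

```text
time: 17.12
ee_pos: [0.5634, 0.2502, 0.2017]
ee_rot: [-0.037, 0.999, -0.003, -0.0]
contact_force: [0.2, -0.4, -4.7]
finger_gap: 0.0107
gripper_force: 107.5
time: 18.12
ee_pos: [0.5058, 0.0969, 0.2027]
ee_rot: [-0.069, 0.998, -0.002, 0.0]
contact_force: [-0.6, 0.7, -3.4]
finger_gap: 0.0109
gripper_force: 107.5
t 18.12 p [0.5058 0.0969 0.2027] 
M [[-0.99, -0.138, 0.0], [-0.138, 0.99, -0.004], [0.0, -0.004, -1.0]] F [-0.6  0.7 -3.4] gap 0.0109 gf 107.5 q [ 0.4   0.37 -0.87  1.92  0.34  1.01  1.09]
6 x [-0.04, -0.0, -0.34, 6.78, -11.29, -0.85]
```

```bash
python3 -m creep '[[0,0,-0.4,5,-8,-1,1],[0,0,-0.4,7,-12,-1,1],[0,0,-0.4,7,-12,-1,1],[0,0,-0.4,7,-12,-1,1],[0,0,-0.4,7,-12,-1,1],[0,0,0,5,-8,0,1],[0,0,0,2.5,-4,0,1],[0,0,0,0,0,0,1],[0,0,0,0,0,0,1],[0,0,0,0,0,0,1]]'
python3 - <<'E'
from plan import *
st()
c=shot('top','top6.png'); cv2.imwrite('pics/crop6.png',cv2.resize(c['color'][110:300,230:490,::-1],None,fx=2.8,fy=2.8))
E
```

```text
time: 18.95
ee_pos: [0.477, 0.0248, 0.2081]
ee_rot: [-0.088, 0.996, -0.002, 0.0]
contact_force: [-0.3, 0.2, -4.0]
finger_gap: 0.0106
gripper_force: 107.6
t 18.95 p [0.477  0.0248 0.2081] 
M [[-0.985, -0.175, 0.001], [-0.175, 0.985, -0.003], [-0.0, -0.003, -1.0]] F [-0.3  0.2 -4. ] gap 0.0106 gf 107.6 q [ 0.58  0.29 -0.89  1.99  0.28  0.98  1.31]
```

View pics/crop6.png

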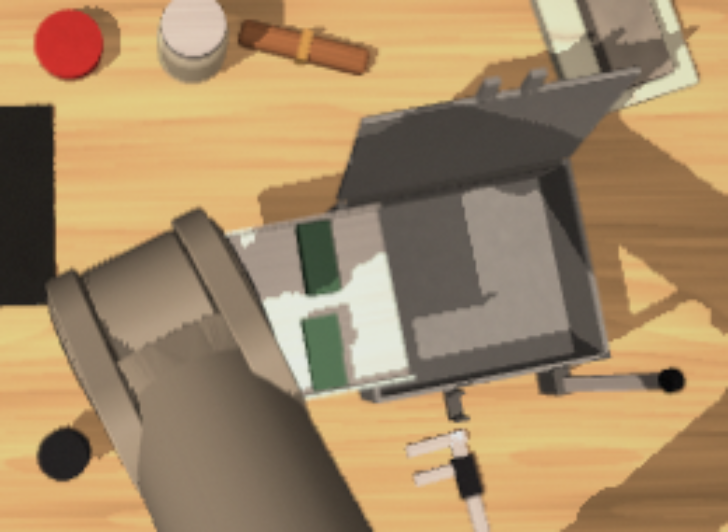

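```bash
python3 -m creep '[[-1.3,0,0,0,-4.7,-0.3,1],[-1.3,0,0,0,-4.7,-0.3,1],[-1.3,0,0,0,-4.7,-0.3,1],[-1.3,0,0,0,-4.7,-0.3,1],[-1.3,0,0,0,-4.7,-0.3,1],[-1.3,0,0,0,-4.7,-0.3,1],[-1.3,0,0,0,-4.7,-0.3,1],[-1.4,0,0,0,-4.7,-0.3,1],[-1.5,0,0,0,-4.7,-0.3,1],[0,0,0,0,0,0,1],[0,0,0,0,0,0,1]]'
python3 - <<'E'
from plan import *
s,r=st(); print('lip',np.array(s['ee_pos'])+r.apply([0,-.192,.038]))
C=np.array([.525,-.254,0]); b=np.array([-.174,.985,0])
def tcp(lb,lz,th):
    t=down(190,-th,0); lip=C+b*lb+[0,0,lz]; return lip-t.apply([0,-.192,.038]),t
L=None
for args in [(.045,.10,20),(.04,.085,28),(.04,.082,36)]:
    T=tcp(*args); plan([T],start=L,dmax=18,amax=1.5); L=T
E
```

```text
time: 19.92
ee_pos: [0.4842, -0.0181, 0.2068]
ee_rot: [-0.086, 0.991, 0.102, -0.009]
contact_force: [0.2, -0.2, -4.5]
finger_gap: 0.0106
gripper_force: 107.7
t 19.92 p [ 0.4842 -0.0181  0.2068] 
M [[-0.985, -0.17, -0.036], [-0.173, 0.964, 0.201], [0.001, 0.204, -0.979]] F [ 0.2 -0.2 -4.5] gap 0.0106 gf 107.7 q [ 0.8   0.36 -0.92  1.95  0.1   0.99  1.61]
lip [ 0.51538055 -0.19558824  0.13041917]
t 19.92 p [ 0.4842 -0.0181  0.2068] 
M [[-0.985, -0.17, -0.036], [-0.173, 0.964, 0.201], [0.001, 0.204, -0.979]] F [ 0.2 -0.2 -4.5] gap 0.0106 gf 107.7 q [ 0.8   0.36 -0.92  1.95  0.1   0.99  1.61]
6 x [-1.37, -0.01, -0.01, 0.13, -4.58, -0.31]
t 19.92 p [ 0.4842 -0.0181  0.2068] 
M [[-0.985, -0.17, -0.036], [-0.173, 0.964, 0.201], [0.001, 0.204, -0.979]] F [ 0.2 -0.2 -4.5] gap 0.0106 gf 107.7 q [ 0.8   0.36 -0.92  1.95  0.1   0.99  1.61]
6 x [-1.33, -0.0, -0.0, -0.0, -2.69, -2.49]
t 19.92 p [ 0.4842 -0.0181  0.2068] 
M [[-0.985, -0.17, -0.036], [-0.173, 0.964, 0.201], [0.001, 0.204, -0.979]] F [ 0.2 -0.2 -4.5] gap 0.0106 gf 107.7 q [ 0.8   0.36 -0.92  1.95  0.1   0.99  1.61]
6 x [-1.33, -0.0, -0.0, 0.0, -1.2, -4.03]
```

```bash
python3 -m creep '[[-1.4,0,0,0,-4.6,-0.3,1],[-1.4,0,0,0,-4.6,-0.3,1],[-1.4,0,0,0,-4.6,-0.3,1],[-1.3,0,0,0,-4.6,-0.3,1],[-1.3,0,0,0,-4.6,-0.3,1],[-1.3,0,0,0,-4.6,-0.3,1],[-1.3,0,0,0,-2.7,-2.5,1],[-1.3,0,0,0,-2.7,-2.5,1],[-1.3,0,0,0,-2.7,-2.5,1],[-1.3,0,0,0,-2.7,-2.5,1],[-1.3,0,0,0,-2.7,-2.5,1],[-1.3,0,0,0,-2.7,-2.5,1]]' && python3 -m creep '[[-1.3,0,0,0,-1.2,-4,1],[-1.3,0,0,0,-1.2,-4,1],[-1.3,0,0,0,-1.2,-4,1],[-1.3,0,0,0,-1.2,-4,1],[-1.3,0,0,0,-1.2,-4,1],[-1.3,0,0,0,-1.2,-4,1],[0,0,0,0,0,0,1],[0,0,0,0,0,0,1],[0,0,0,0,0,0,1],[0,0,0,0,0,0,1],[0,0,0,0,0,0,1],[0,0,0,0,0,0,1]]'
python3 - <<'E'
from plan import *
from seg import *
s,r=st(); print('lip',np.array(s['ee_pos'])+r.apply([0,-.192,.038]))
c=shot('top','top7.png');w=shot('wrist','wrist7.png')
for k in green(c): print(k.mean(0).round(0),cv2.contourArea(k.astype(np.float32)),rect(c,k,.027))
for k in green(w): print(k.mean(0).round(0),cv2.contourArea(k.astype(np.float32)))
cv2.imwrite('pics/crop7.png',np.hstack([cv2.resize(c['color'][110:300,300:490,::-1],(400,400)),cv2.resize(w['color'][:,:,::-1],(400,400))]))
E
```

```text
time: 20.92
ee_pos: [0.4925, -0.0656, 0.2091]
ee_rot: [-0.085, 0.967, 0.239, -0.021]
contact_force: [-0.2, 0.6, -4.2]
finger_gap: 0.0107
gripper_force: 107.7
time: 21.92
ee_pos: [0.4955, -0.083, 0.2259]
ee_rot: [-0.083, 0.949, 0.303, -0.027]
contact_force: [-0.0, -0.7, -3.0]
finger_gap: 0.011
gripper_force: 108.1
t 21.92 p [ 0.4955 -0.083   0.2259] 
M [[-0.985, -0.142, -0.102], [-0.175, 0.802, 0.571], [0.001, 0.58, -0.815]] F [-0.  -0.7 -3. ] gap 0.011 gf 108.1 q [ 1.06  0.6  -0.96  1.77 -0.11  1.21  1.94]
lip [ 0.51888421 -0.21531725  0.08359159]
[398. 234.] 59.5 [ 458.7 -268.8   37.6   21.7  178.6]
```

View pics/crop7.png

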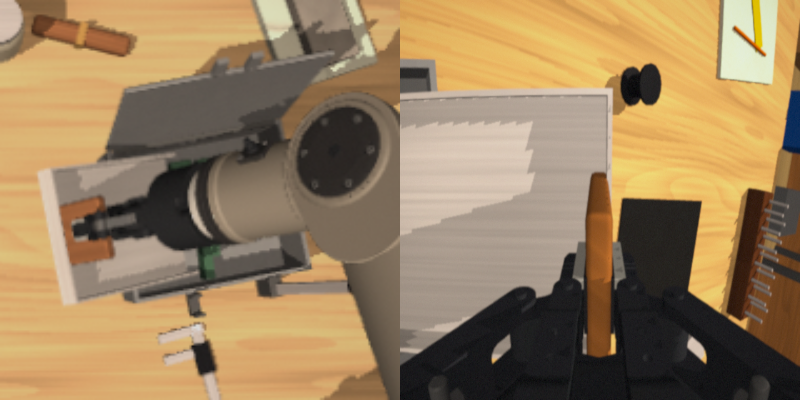

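```bash
python3 - <<'E'
from plan import *
C=np.array([.525,-.254,0]); b=np.array([-.174,.985,0])
def tcp(lb,lz,th):
    t=down(190,-th,0); lip=C+b*lb+[0,0,lz]; return lip-t.apply([0,-.192,.038]),t
plan([tcp(.055,.095,43)],dmax=18,amax=1.5)
c=shot('scene','scene8.png')
cv2.imwrite('pics/crop8.png',cv2.resize(c['color'][60:300,100:400,::-1],None,fx=2.4,fy=2.4))
E
```

```text
t 22.02 p [ 0.4956 -0.0831  0.2258] 
M [[-0.985, -0.142, -0.102], [-0.174, 0.802, 0.571], [0.001, 0.58, -0.815]] F [ 0.5 -0.2 -3.1] gap 0.0106 gf 108.1 q [ 1.06  0.6  -0.96  1.77 -0.11  1.21  1.94]
6 x [-1.26, -0.01, 0.0, 0.12, 2.4, -4.04]
```

View pics/crop8.png

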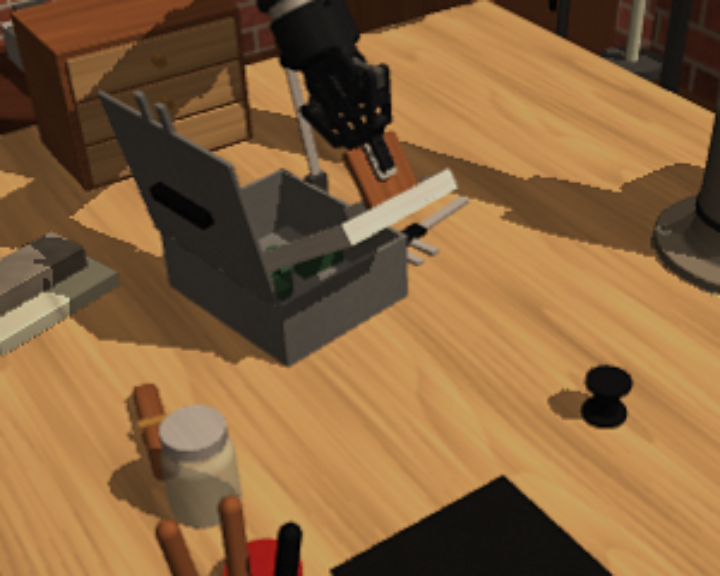

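```bash
python3 -m creep '[[-1.3,0,0,0,2.4,-4,1],[-1.3,0,0,0,2.4,-4,1],[-1.3,0,0,0,2.4,-4,1],[-1.3,0,0,0,2.4,-4,1],[-1.2,0,0,0,2.4,-4,1],[-1.2,0,0,0,2.4,-4,1],[0,0,0,0,0,0,1],[0,0,0,0,0,0,1],[0,0,0,0,0,0,1]]'
python3 - <<'E'
from plan import *
from seg import *
s,r=st(); print('lip',np.array(s['ee_pos'])+r.apply([0,-.192,.038]))
for n in ['top','wrist','scene']:
    c=shot(n,n+'9.png')
    for k in green(c,20): print(n,k.mean(0).round(0),cv2.contourArea(k.astype(np.float32)))
E
```

```text
time: 22.82
ee_pos: [0.4962, -0.0869, 0.2534]
ee_rot: [-0.081, 0.927, 0.366, -0.032]
contact_force: [0.0, -0.5, -3.3]
finger_gap: 0.0111
gripper_force: 108.1
t 22.82 p [ 0.4962 -0.0869  0.2534] 
M [[-0.985, -0.127, -0.119], [-0.174, 0.719, 0.672], [0.001, 0.683, -0.731]] F [ 0.  -0.5 -3.3] gap 0.0111 gf 108.1 q [ 1.11  0.65 -0.98  1.71 -0.18  1.31  1.97]
lip [ 0.51597419 -0.19954404  0.09454731]
top [398. 234.] 59.5
scene [226. 171.] 240.0
```

```bash
python3 - <<'E'
from plan import *
C=np.array([.525,-.254,0]); b=np.array([-.174,.985,0])
def tcp(lb,lz,th):
    t=down(190,-th,0); lip=C+b*lb+[0,0,lz]; return lip-t.apply([0,-.192,.038]),t
plan([tcp(.06,.14,43),tcp(.17,.17,0)],dmax=20,amax=4)
E
```

```text
t 22.97 p [ 0.4961 -0.0867  0.2535] 
M [[-0.985, -0.127, -0.12], [-0.175, 0.72, 0.672], [0.001, 0.683, -0.731]] F [ 0.  -0.1 -2.7] gap 0.0103 gf 108.1 q [ 1.11  0.65 -0.98  1.71 -0.18  1.31  1.97]
3 x [0.02, -0.02, 0.0, 0.22, 11.45, -9.94]
11 x [3.91, 0.0, -0.0, 0.0, 12.65, 14.69]
```

```bash
python3 -m creep '[[0,0,0,0.2,11.5,-10,1],[0,0,0,0.2,11.5,-10,1],[0,0,0,0.2,11.5,-10,1]]' && python3 -m creep '[[3.9,0,0,0,12.6,14.7,1],[3.9,0,0,0,12.6,14.7,1],[3.9,0,0,0,12.6,14.7,1],[3.9,0,0,0,12.6,14.7,1],[3.9,0,0,0,12.6,14.7,1],[3.9,0,0,0,12.6,14.7,1],[3.9,0,0,0,12.6,14.7,1],[3.9,0,0,0,12.6,14.7,1],[3.9,0,0,0,12.6,14.7,1],[3.9,0,0,0,12.6,14.7,1],[4,0,0,0,12.6,14.7,1],[0,0,0,0,0,0,1]]'
python3 - <<'E'
from plan import *
from seg import *
st()
c=shot('top','top10.png')
for k in green(c,20): print(k.mean(0).round(0),cv2.contourArea(k.astype(np.float32)),rect(c,k,.027))
cv2.imwrite('pics/crop10.png',cv2.convertScaleAbs(cv2.resize(c['color'][110:300,230:490,::-1],None,fx=2.8,fy=2.8),alpha=1.5))
rest=down(181.6)
plan([([.497,.08,.205],down(188)),([.609,.355,.2],rest),([.609,.355,.05],rest)],dmax=36)
E
```

```text
time: 23.22
ee_pos: [0.495, -0.0819, 0.3011]
ee_rot: [-0.082, 0.927, 0.366, -0.032]
contact_force: [-0.4, -0.0, -2.6]
finger_gap: 0.0107
gripper_force: 108.0
time: 24.22
ee_pos: [0.4595, 0.1098, 0.209]
ee_rot: [-0.093, 0.996, 0.0, 0.0]
contact_force: [-1.2, 1.4, -2.9]
finger_gap: 0.011
gripper_force: 108.1
t 24.22 p [0.4595 0.1098 0.209 ] 
M [[-0.983, -0.186, 0.0], [-0.186, 0.983, 0.001], [-0.0, 0.001, -1.0]] F [-1.2  1.4 -2.9] gap 0.011 gf 108.1 q [ 0.45  0.3  -0.95  2.    0.29  0.98  1.12]
[398. 231.] 110.5 [ 466.9 -266.3   53.7   21.7  178.6]
[396. 203.] 534.0 [ 541.3 -261.9   96.2   71.5    9.9]
t 24.27 p [0.4605 0.1072 0.2094] 
M [[-0.983, -0.183, -0.001], [-0.183, 0.983, 0.002], [0.0, 0.002, -1.0]] F [-0.1  0.  -2.4] gap 0.0108 gf 108.1 q [ 0.46  0.3  -0.94  2.    0.29  0.98  1.13]
2 x [0.0, -0.0, 1.3, -15.7, -16.6, 2.2]
9 x [0.0, 0.0, 0.71, -15.15, 29.33, 0.56]
5 x [0.0, 0.0, 0.0, -0.0, 0.0, 30.0]
```

View pics/crop10.png

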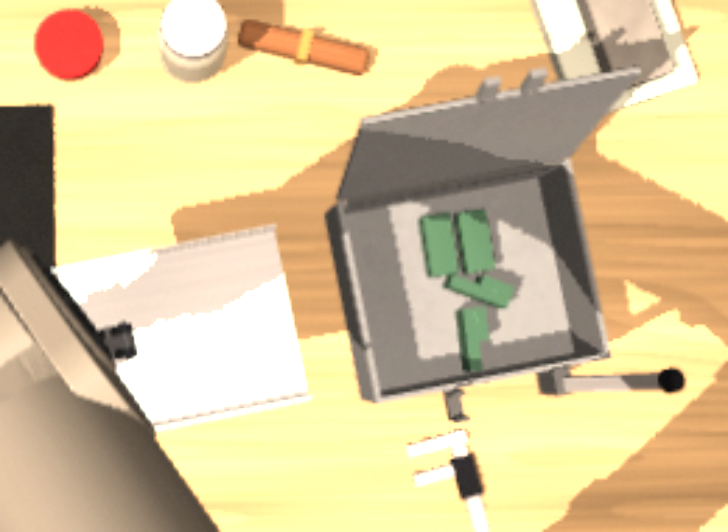

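```bash
python3 -m creep '[[0,0,1.3,-12,25,0.5,1],[0,0,0.7,-15,30,0.5,1],[0,0,0.7,-15,30,0.5,1],[0,0,0.7,-15,30,0.5,1],[0,0,0.7,-15,30,0.5,1],[0,0,0.7,-15,30,0.5,1],[0,0,0.7,-15,30,0.5,1],[0,0,0.7,-15,25,0.5,1],[0,0,0,0,0,0,1],[0,0,0,0,0,0,1]]'
python3 - <<'E'
from plan import *
rest=down(181.6)
plan([([.6095,.355,.12],rest),([.6095,.355,.047],rest)],dmax=36)
E
```

```text
time: 25.1
ee_pos: [0.5507, 0.3453, 0.2056]
ee_rot: [-0.033, 0.999, 0.002, -0.001]
contact_force: [0.4, -1.0, -2.4]
finger_gap: 0.0111
gripper_force: 108.5
t 25.1 p [0.5507 0.3453 0.2056] 
M [[-0.998, -0.066, -0.002], [-0.066, 0.998, 0.003], [0.001, 0.004, -1.0]] F [ 0.4 -1.  -2.4] gap 0.0111 gf 108.5 q [-0.08  0.59 -0.83  1.6   0.46  1.15  0.62]
3 x [0.07, -0.03, 0.74, -19.78, 2.1, 28.52]
3 x [0.0, 0.0, 0.0, -0.0, 0.0, 24.33]
```

```bash
python3 -m creep '[[0,0,0.7,-19.8,2,28,1],[0,0,0.7,-19.8,2,28,1],[0,0,0.8,-19.8,2,28,1],[0,0,0,0,0,0,1],[0,0,0,0,0,0,1],[0,0,0,0,0,20,1],[0,0,0,0,0,20,1],[0,0,0,0,0,15,1],[0,0,0,0,0,10,1],[0,0,0,0,0,0,1],[0,0,0,0,0,0,1],[0,0,0,0,0,0,1]]'
python3 - <<'E'
from plan import *
plan([([.6095,.355,.046],down(181.6))])
E
```

```text
time: 26.1
ee_pos: [0.6096, 0.3542, 0.057]
ee_rot: [-0.014, 1.0, 0.001, 0.0]
contact_force: [-0.1, 1.3, -2.7]
finger_gap: 0.0109
gripper_force: 108.4
t 26.1 p [0.6096 0.3542 0.057 ] 
M [[-1.0, -0.028, 0.001], [-0.028, 1.0, 0.002], [-0.001, 0.002, -1.0]] F [-0.1  1.3 -2.7] gap 0.0109 gf 108.4 q [-0.16  0.82 -0.71  1.56  0.61  0.99  0.55]
1 x [0.1, 0.0, 0.0, 0.1, 0.8, 11.0]
```

```bash
python3 -m creep '[[0,0,0,0,0,5,1],[0,0,0,0,0,4,1],[0,0,0,0,0,2,1],[0,0,0,0,0,0,1],[0,0,0,0,0,0,1]]' && python3 -m creep '[[0,0,0,0,0,0,0.4],[0,0,0,0,0,0,0.4],[0,0,0,0,0,0,0.4],[0,0,0,0,0,0,0.4],[0,0,0,0,0,0,0.4],[0,0,0,0,0,0,0.4],[0,0,0,0,0,-15,0.4],[0,0,0,0,0,-30,0.4],[0,0,0,0,0,-35,0.4],[0,0,0,0,0,-35,0.4],[0,0,0,0,0,-35,0.4],[0,0,0,0,0,0,0.4]]'
python3 - <<'E'
from plan import *
st()
for n in ['wrist','top']: shot(n,n+'11.png')
C=np.array([.525,-.254,0]); b=np.array([-.174,.985,0]);a=np.array([.985,.174,0])
c=shot('top');s=shot('scene')
print(two(c,(458.75,135.4),s,(143.3,99.7)))
# lid edge mid for angle th (outer face)
for th in [1.7,1.75,1.8,1.85,1.9]:
    h=C+a*.093+[0,0,.0855]; e=h+.186*(-a*np.cos(th)+np.array([0,0,np.sin(th)])); print(th,e.round(3),(e-b*.11).round(3),proj(c,e-b*.11).round(0),proj(c,e+b*.11).round(0),proj(s,e-b*.11).round(0))
E
```

```text
time: 26.52
ee_pos: [0.6095, 0.3541, 0.0462]
ee_rot: [-0.014, 1.0, 0.001, 0.0]
contact_force: [-1.8, -2.6, 8.0]
finger_gap: 0.0109
gripper_force: 109.9
time: 27.52
ee_pos: [0.6117, 0.3569, 0.2043]
ee_rot: [-0.014, 1.0, 0.004, 0.005]
contact_force: [0.3, 0.9, 0.8]
finger_gap: 0.0516
gripper_force: 0.0
t 27.52 p [0.6117 0.3569 0.2043] 
M [[-1.0, -0.028, 0.009], [-0.028, 1.0, 0.009], [-0.01, 0.009, -1.0]] F [0.3 0.9 0.8] gap 0.0516 gf 0.0 q [-0.12  0.67 -0.79  1.46  0.49  1.2   0.63]
(array([ 0.66823707, -0.34173955,  0.2607435 ]), np.float64(0.004520709183364996))
1.7 [ 0.64  -0.234  0.27 ] [ 0.659 -0.342  0.27 ] [460. 139.] [360. 158.] [145.  95.]
1.75 [ 0.649 -0.232  0.269] [ 0.668 -0.34   0.269] [459. 135.] [359. 154.] [142.  97.]
1.8 [ 0.658 -0.23   0.267] [ 0.677 -0.339  0.267] [458. 131.] [358. 150.] [139.  99.]
1.85 [ 0.667 -0.229  0.264] [ 0.686 -0.337  0.264] [456. 128.] [357. 146.] [136. 101.]
1.9 [ 0.676 -0.227  0.262] [ 0.695 -0.336  0.262] [455. 124.] [356. 142.] [133. 103.]
```

View pics/top11.png

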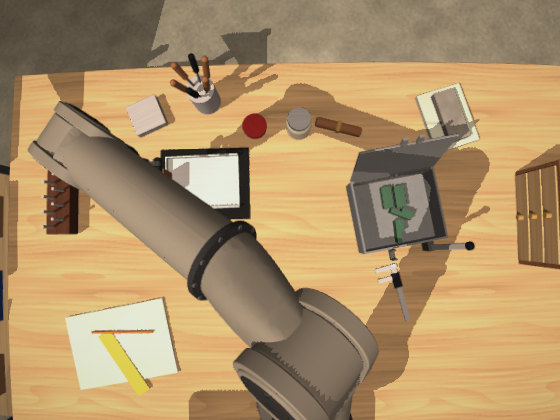

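```bash
python3 - <<'E'
from plan import *
C=np.array([.525,-.254,0]); b=np.array([-.174,.985,0]);a=np.array([.985,.174,0]);z=np.array([0,0,1])
t=down(190)
P=lambda A,B,Z:C+a*A+b*B+z*Z
B=.03
wps=[([.62,.30,.36],t),(P(.19,B,.36),t),(P(.19,B,.225),t),(P(.11,B,.236),t)]
for th in [1.2,.85,.5,.2,0]:
    q=P(.093,B,.0855)+.15*(-a*np.cos(th)+z*np.sin(th))+.006*(a*np.sin(th)+z*np.cos(th))+.011*a
    wps.append((q,t))
plan(wps,dmax=38)
E
```

```text
t 27.72 p [0.6089 0.3529 0.1941] 
M [[-1.0, -0.028, -0.001], [-0.028, 1.0, 0.0], [0.001, 0.0, -1.0]] F [ 0.2 -0.1 -1. ] gap 0.0514 gf 0.0 q [-0.12  0.68 -0.78  1.47  0.5   1.2   0.63]
5 x [0.0, -0.02, -1.68, -1.28, -10.75, -33.18]
14 x [0.0, 0.0, 0.0, -0.02, -35.64, -0.0]
4 x [0.0, 0.0, 0.0, -0.0, 0.0, 33.75]
3 x [0.0, 0.0, 0.0, 26.67, -0.01, -3.67]
2 x [0.0, 0.0, 0.0, 27.4, -0.0, 4.3]
2 x [0.0, 0.0, 0.0, 22.9, -0.0, 12.7]
2 x [0.0, 0.0, 0.0, 17.1, -0.0, 19.7]
2 x [0.0, 0.0, 0.0, 8.5, -0.0, 20.7]
1 x [0.0, 0.0, 0.0, 4.2, -0.0, 29.7]
```

```bash
python3 -m creep '[[0,0,-1.7,-1,-11,-33,1],[0,0,-1.7,-1,-11,-33,1],[0,0,-1.7,-1,-11,-33,1],[0,0,-1.7,-1,-11,-33,1],[0,0,-1.6,-1,-11,-33,1]]' 30 && python3 -m creep '[[0,0,0,0,-35.6,0,1],[0,0,0,0,-35.6,0,1],[0,0,0,0,-35.6,0,1],[0,0,0,0,-35.6,0,1],[0,0,0,0,-35.6,0,1],[0,0,0,0,-35.6,0,1],[0,0,0,0,-35.6,0,1],[0,0,0,0,-35.6,0,1],[0,0,0,0,-35.6,0,1],[0,0,0,0,-35.6,0,1],[0,0,0,0,-35.6,0,1],[0,0,0,0,-35.6,0,1]]' && python3 -m creep '[[0,0,0,0,-35.6,0,1],[0,0,0,0,-35.6,0,1],[0,0,0,0,0,0,1],[0,0,0,0,0,0,1]]'
python3 - <<'E'
from plan import *
C=np.array([.525,-.254,0]); b=np.array([-.174,.985,0]);a=np.array([.985,.174,0]);z=np.array([0,0,1])
t=down(190)
P=lambda A,B,Z:C+a*A+b*B+z*Z
plan([(P(.19,.03,.225),t),(P(.11,.03,.236),t)])
E
```

```text
time: 28.13
ee_pos: [0.6186, 0.2979, 0.3591]
ee_rot: [-0.088, 0.996, -0.0, -0.002]
contact_force: [0.1, 1.1, 0.4]
finger_gap: -0.0001
gripper_force: 0.0
time: 29.13
ee_pos: [0.6928, -0.1237, 0.3571]
ee_rot: [-0.087, 0.996, 0.001, -0.002]
contact_force: [0.7, -0.8, -0.0]
finger_gap: -0.0002
gripper_force: 0.0
time: 29.47
ee_pos: [0.7051, -0.1956, 0.356]
ee_rot: [-0.085, 0.996, 0.001, -0.002]
contact_force: [0.1, 0.8, -0.2]
finger_gap: 0.0001
gripper_force: 0.0
t 29.47 p [ 0.7051 -0.1956  0.356 ] 
M [[-0.986, -0.169, -0.005], [-0.169, 0.986, 0.001], [0.004, 0.002, -1.0]] F [ 0.1  0.8 -0.2] gap 0.0001 gf 0.0 q [ 0.63  0.62 -0.78  1.18  0.42  1.5   1.65]
4 x [0.03, -0.06, -0.07, -0.73, 0.93, 32.75]
3 x [0.0, 0.0, 0.0, 26.67, -0.01, -3.67]
```

```bash
python3 -m creep '[[0,0,0,-0.7,0.9,33,1],[0,0,0,-0.7,0.9,33,1],[0,0,0,-0.7,0.9,33,1],[0,0,0,-0.7,0.9,33,1],[0,0,0,0,0,0,1]]' && python3 -m creep '[[0,0,0,20,0,-3,1],[0,0,0,20,0,-3,1],[0,0,0,20,0,-3,1],[0,0,0,20,0,-2,1],[0,0,0,0,0,0,1]]'&& python3 -m creep '[[0,0,0,18,0,3,1],[0,0,0,18,0,3,1],[0,0,0,18,0,3,1],[0,0,0,15,0,8.5,1],[0,0,0,15,0,8.5,1],[0,0,0,15,0,8.5,1],[0,0,0,0,0,0,1]]'
python3 - <<'E'
from plan import *
C=np.array([.525,-.254,0]); b=np.array([-.174,.985,0]);a=np.array([.985,.174,0]);z=np.array([0,0,1])
t=down(190); wps=[]
P=lambda A,B,Z:C+a*A+b*B+z*Z
for th in [.85,.5,.2,0]:
    q=P(.093,.03,.0855)+.15*(-a*np.cos(th)+z*np.sin(th))+.006*(a*np.sin(th)+z*np.cos(th))+.011*a
    wps.append((q,t))
plan(wps,dmax=19)
s=shot('scene','scene12.png');
cv2.imwrite('pics/crop12.png',cv2.resize(s['color'][30:260,90:380,::-1],None,fx=2.4,fy=2.4))
E
```

```text
time: 29.88
ee_pos: [0.7034, -0.1858, 0.2181]
ee_rot: [-0.089, 0.996, 0.002, -0.007]
contact_force: [-1.4, -1.0, -1.6]
finger_gap: 0.0001
gripper_force: 0.0
time: 30.3
ee_pos: [0.6271, -0.2017, 0.24]
ee_rot: [-0.087, 0.996, -0.0, -0.001]
contact_force: [0.3, -0.2, -0.1]
finger_gap: -0.0001
gripper_force: 0.0
time: 30.88
ee_pos: [0.5296, -0.2189, 0.203]
ee_rot: [-0.087, 0.996, 0.0, -0.002]
contact_force: [0.3, 0.4, -0.4]
finger_gap: 0.0002
gripper_force: 0.0
t 30.88 p [ 0.5296 -0.2189  0.203 ] 
M [[-0.985, -0.174, -0.004], [-0.174, 0.985, 0.0], [0.003, 0.001, -1.0]] F [ 0.3  0.4 -0.4] gap 0.0002 gf 0.0 q [ 0.92  0.47 -0.83  1.79  0.39  1.06  1.69]
1 x [0.1, -0.2, 0.0, 1.1, -3.8, 0.8]
3 x [0.0, 0.0, 0.0, 11.43, -0.0, 13.16]
3 x [0.0, 0.0, 0.0, 5.69, -0.0, 13.83]
2 x [0.0, 0.0, 0.0, 2.1, -0.0, 14.8]
```

View pics/crop12.png

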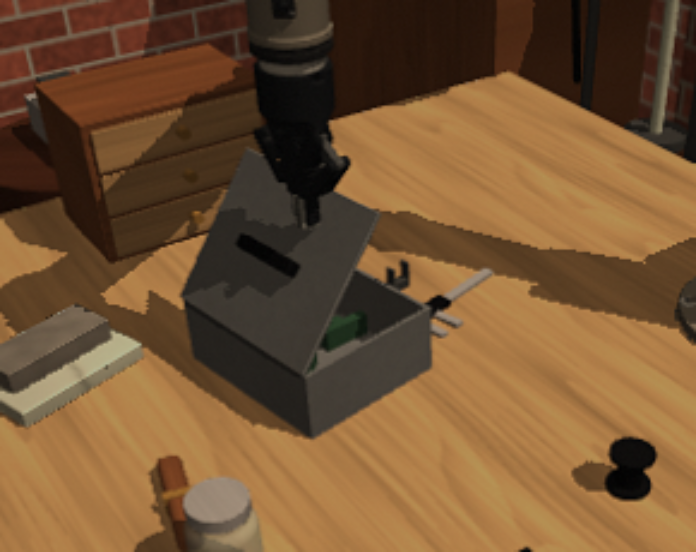

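```bash
python3 -m creep '[[0,0,0,11.4,-1,13,1],[0,0,0,11.4,-1,13,1],[0,0,0,11.4,0,13,1],[0,0,0,5.7,0,14,1],[0,0,0,5.7,0,14,1],[0,0,0,5.7,0,14,1],[0,0,0,2,0,13,1],[0,0,0,2,0,12,1],[0,0,0,0,0,0,1]]'&& python3 -m creep '[[0,0,0,0,0,4,1],[0,0,0,0,0,3,1],[0,0,0,0,0,0,1],[0,0,0,0,0,0,1]]'
python3 - <<'E'
from plan import *
st()
E
```

```text
time: 31.68
ee_pos: [0.4769, -0.2297, 0.0957]
ee_rot: [-0.088, 0.996, 0.001, -0.001]
contact_force: [-0.9, 0.8, -0.5]
finger_gap: -0.0
gripper_force: 0.0
time: 32.02
ee_pos: [0.4783, -0.23, 0.0916]
ee_rot: [-0.087, 0.996, 0.0, 0.0]
contact_force: [-2.1, 1.1, 6.3]
finger_gap: 0.0
gripper_force: 3.1
t 32.02 p [ 0.4783 -0.23    0.0916] 
M [[-0.985, -0.174, 0.0], [-0.174, 0.985, 0.0], [-0.0, 0.0, -1.0]] F [-2.1  1.1  6.3] gap 0.0 gf 3.1 q [ 0.93  0.54 -0.76  1.98  0.51  0.82  1.63]
```

```bash
python3 - <<'E'
from plan import *
C=np.array([.525,-.254,0]); b=np.array([-.174,.985,0]);a=np.array([.985,.174,0]);z=np.array([0,0,1])
t=down(190)
P=lambda A,B,Z:C+a*A+b*B+z*Z
wps=[(P(-.06,.025,.30),t),(P(-.108,-.165,.30),t),(P(-.108,-.165,.18),t)]
for th,s in [(1.57,.09),(1.2,.085),(.85,.08),(.5,.075),(.2,.072),(0,.072)]:
    wps.append((P(-.108,-.060,.092)+s*(b*np.cos(th)+z*np.sin(th))+.006*(-b*np.sin(th)+z*np.cos(th))-.015*b,t))
plan(wps,dmax=19)
E
python3 -m creep '[[0,0,0,0,0,-30,1],[0,0,0,0,0,-36,1],[0,0,0,0,0,-36,1],[0,0,0,0,0,-36,1],[0,0,0,0,0,-36,1],[0,0,0,0,0,-36,1],[0,0,0,0,0,0,1],[0,0,0,0,0,0,1]]'
python3 - <<'E'
from plan import *
C=np.array([.525,-.254,0]); b=np.array([-.174,.985,0]);a=np.array([.985,.174,0]);z=np.array([0,0,1])
plan([(C-.108*a-.165*b+.3*z,down(190))],dmax=33)
E
```

```text
t 32.02 p [ 0.4783 -0.23    0.0916] 
M [[-0.985, -0.174, 0.0], [-0.174, 0.985, 0.0], [-0.0, 0.0, -1.0]] F [-2.1  1.1  6.3] gap 0.0 gf 3.1 q [ 0.93  0.54 -0.76  1.98  0.51  0.82  1.63]
12 x [0.0, 0.0, 0.0, 1.51, -0.56, -17.37]
11 x [0.0, 0.0, 0.0, 4.36, -17.28, -0.0]
7 x [0.0, 0.0, 0.0, -0.0, 0.0, 17.14]
5 x [0.0, 0.0, 0.0, 0.01, 16.82, -0.4]
2 x [0.0, 0.0, 0.0, 0.0, 15.6, 4.3]
2 x [0.0, 0.0, 0.0, 0.0, 11.5, 8.7]
2 x [0.0, 0.0, 0.0, 0.0, 7.3, 11.4]
2 x [0.0, 0.0, 0.0, 0.0, 3.2, 10.5]
1 x [0.0, 0.0, 0.0, 0.0, 2.6, 14.2]
time: 32.68
ee_pos: [0.4791, -0.2306, 0.3031]
ee_rot: [-0.087, 0.996, -0.001, 0.002]
contact_force: [-0.8, 0.2, 0.1]
finger_gap: -0.0001
gripper_force: 0.0
t 32.68 p [ 0.4791 -0.2306  0.3031] 
M [[-0.985, -0.174, 0.004], [-0.174, 0.985, -0.002], [-0.004, -0.003, -1.0]] F [-0.8  0.2  0.1] gap -0.0001 gf 0.0 q [ 1.09  0.29 -0.91  1.77  0.25  1.2   1.85]
7 x [-0.02, 0.03, 0.0, 9.56, -28.02, 0.48]
```

```bash
python3 -m creep '[[0,0,0,9.5,-28,0.5,1],[0,0,0,9.5,-28,0.5,1],[0,0,0,9.5,-28,0.5,1],[0,0,0,9.5,-28,0.5,1],[0,0,0,9.5,-28,0.5,1],[0,0,0,9.5,-28,0.5,1],[0,0,0,9.5,-28,0.5,1],[0,0,0,0,0,0,1],[0,0,0,0,0,0,1]]'
python3 - <<'E'
from plan import *
C=np.array([.525,-.254,0]); b=np.array([-.174,.985,0]);a=np.array([.985,.174,0]);z=np.array([0,0,1])
plan([(C-.108*a-.165*b+.18*z,down(190)),(C-.108*a-.081*b+.182*z,down(190))],dmax=20)
w=shot('wrist','wrist13.png');c=shot('top','top13.png')
cv2.imwrite('pics/crop13.png',np.hstack([cv2.resize(c['color'][110:300,330:520,::-1],(400,400)),cv2.resize(w['color'][:,:,::-1],(400,400))]))
E
```

```text
time: 33.43
ee_pos: [0.4446, -0.4365, 0.2945]
ee_rot: [-0.086, 0.996, 0.002, -0.001]
contact_force: [-0.3, 0.2, 0.4]
finger_gap: 0.0001
gripper_force: 0.0
t 33.43 p [ 0.4446 -0.4365  0.2945] 
M [[-0.985, -0.171, -0.003], [-0.171, 0.985, 0.003], [0.002, 0.004, -1.0]] F [-0.3  0.2  0.4] gap 0.0001 gf 0.0 q [ 1.25  0.45 -0.8   1.57  0.33  1.27  2.14]
6 x [0.04, -0.02, -0.03, -0.5, 0.08, 19.08]
5 x [0.0, 0.0, 0.0, 0.01, 16.8, -0.4]
```

View pics/crop13.png

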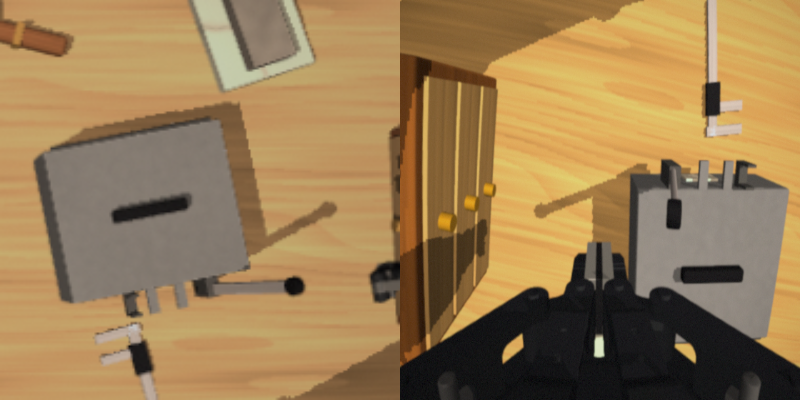

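```bash
python3 -m creep '[[0,0,0,-0.5,0,19,1],[0,0,0,-0.5,0,19,1],[0,0,0,-0.5,0,19,1],[0,0,0,-0.5,0,19,1],[0,0,0,-0.5,0,19,1],[0,0,0,-0.5,0,19,1],[0,0,0,0,0,0,1]]' && python3 -m creep '[[0,0,0,0,16.8,-0.4,1],[0,0,0,0,16.8,-0.4,1],[0,0,0,0,16.8,-0.4,1],[0,0,0,0,16.8,-0.4,1],[0,0,0,0,16.8,-0.4,1],[0,0,0,0,0,0,1]]' && python3 -m creep '[[0,0,0,0,15.6,4.3,1],[0,0,0,0,15.6,4.3,1],[0,0,0,0,11.5,8.7,1],[0,0,0,0,11.5,8.7,1],[0,0,0,0,7.3,11.4,1],[0,0,0,0,7.3,11.4,1],[0,0,0,0,0,0,1]]'
python3 - <<'E'
from plan import *
C=np.array([.525,-.254,0]); b=np.array([-.174,.985,0]);a=np.array([.985,.174,0]);z=np.array([0,0,1])
plan([(C-.108*a-.0045*b+.115*z,down(190)),(C-.108*a-.003*b+.098*z,down(190))],dmax=10)
c=shot('top','top14.png')
E
```

```text
time: 34.12
ee_pos: [0.4476, -0.4313, 0.179]
ee_rot: [-0.089, 0.996, 0.003, -0.003]
contact_force: [-0.5, -0.3, -0.1]
finger_gap: -0.0003
gripper_force: 0.0
time: 34.62
ee_pos: [0.4352, -0.3474, 0.1863]
ee_rot: [-0.09, 0.996, 0.0, -0.0]
contact_force: [0.2, 0.7, 0.8]
finger_gap: 0.0
gripper_force: 0.0
time: 35.2
ee_pos: [0.4218, -0.2822, 0.1353]
ee_rot: [-0.089, 0.996, 0.001, -0.001]
contact_force: [-0.3, -0.1, -0.1]
finger_gap: 0.0003
gripper_force: 0.0
t 35.2 p [ 0.4218 -0.2822  0.1353] 
M [[-0.984, -0.176, -0.003], [-0.176, 0.984, 0.002], [0.002, 0.003, -1.0]] F [-0.3 -0.1 -0.1] gap 0.0003 gf 0.0 q [ 1.12  0.44 -0.8   2.    0.41  0.87  1.84]
3 x [0.05, -0.04, 0.05, 0.48, 1.76, 6.77]
2 x [0.0, 0.0, 0.0, 0.0, 0.8, 8.5]
```

```bash
python3 -m creep '[[0,0,0,0.4,1.8,7,1],[0,0,0,0.4,1.8,7,1],[0,0,0,0.4,1.8,7,1],[0,0,0,0,0.8,8,1],[0,0,0,0,0.8,8,1],[0,0,0,0,0,0,1],[0,0,0,0,0,0,1]]' && python3 -m creep '[[0,0,0,0,0,2,1],[0,0,0,0,0,2,1],[0,0,0,0,0,0,1],[0,0,0,0,0,0,1]]'
python3 - <<'E'
from plan import *
st()
E
```

```text
time: 35.83
ee_pos: [0.4196, -0.277, 0.0984]
ee_rot: [-0.087, 0.996, 0.001, -0.001]
contact_force: [0.2, 0.3, 0.4]
finger_gap: -0.0004
gripper_force: 0.0
time: 36.17
ee_pos: [0.4199, -0.2772, 0.0975]
ee_rot: [-0.087, 0.996, -0.001, -0.001]
contact_force: [-10.2, 5.3, 35.4]
finger_gap: 0.0001
gripper_force: 17.4
t 36.17 p [ 0.4199 -0.2772  0.0975] 
M [[-0.985, -0.174, -0.002], [-0.174, 0.985, -0.001], [0.003, -0.001, -1.0]] F [-10.2   5.3  35.4] gap 0.0001 gf 17.4 q [ 1.08  0.49 -0.77  2.04  0.48  0.8   1.77]
```

```bash
python3 -m creep '[[0,0,0,0,0,-5,1],[0,0,0,0,0,-25,1],[0,0,0,0,0,-36,1],[0,0,0,0,0,-36,1],[0,0,0,0,0,-36,1],[0,0,0,0,0,-36,1],[0,0,0,0,-36,-10,1],[0,0,0,0,-36,0,1],[0,0,0,0,-36,0,1],[0,0,0,0,-36,0,1],[0,0,0,0,0,0,1],[0,0,0,0,0,0,1]]'
python3 - <<'E'
from plan import *
from seg import *
C=np.array([.525,-.254,0]); b=np.array([-.174,.985,0]);a=np.array([.985,.174,0]);z=np.array([0,0,1])
st()
k=C-.108*a+.080*b+.102*z; e=C-.093*a+.0915*z
for n in ['top','wrist','scene']:
    c=shot(n,n+'15.png'); p=proj(c,k); print(n,'knob exp',p.round(1),'old',proj(c,[.432,-.372,.228]).round(0),'piv',proj(c,C-.108*a-.06*b+.098*z).round(0))
    g=cv2.cvtColor(c['color'],cv2.COLOR_RGB2GRAY); u,v=p.round().astype(int)
    if 15<u<545 and 15<v<405:
        w=g[v-12:v+13,u-12:u+13]; m=(w<28).astype(np.uint8); 
        nn,l,s,cc=cv2.connectedComponentsWithStats(m); print([(s[i,4],(cc[i]+[u-12,v-12]).round(1)) for i in range(1,nn) if s[i,4]>6], w.min())
c=shot('top')
hsv=cv2.cvtColor(c['color'],cv2.COLOR_RGB2HSV)
red=cv2.inRange(hsv,(0,180,60),(8,255,255))|cv2.inRange(hsv,(172,180,60),(180,255,255))
for q in cv2.findContours(red,0,1)[0]:
    if cv2.contourArea(q)>200: print('tin',rect(c,q[:,0].astype(float),.027))
sub=np.zeros_like(hsv[:,:,0]); sub[140:230,165:262]=255
wh=cv2.inRange(hsv,(0,0,90),(180,90,255))&sub
for q in cv2.findContours(cv2.morphologyEx(wh,cv2.MORPH_CLOSE,np.ones((9,9))),0,1)[0]:
    if cv2.contourArea(q)>300: print('tray',rect(c,q[:,0].astype(float),.022))
print('green left', [q.mean(0) for q in green(c,15)])
E
```

```text
time: 37.17
ee_pos: [0.4442, -0.4213, 0.2774]
ee_rot: [-0.085, 0.996, 0.001, -0.001]
contact_force: [1.5, 1.9, 0.3]
finger_gap: 0.0002
gripper_force: 0.0
t 37.17 p [ 0.4442 -0.4213  0.2774] 
M [[-0.985, -0.17, -0.002], [-0.17, 0.985, 0.003], [0.001, 0.003, -1.0]] F [1.5 1.9 0.3] gap 0.0002 gf 0.0 q [ 1.25  0.45 -0.81  1.62  0.34  1.23  2.12]
top knob exp [377.7 256.3] old [469. 246.] piv [432. 246.]
[(np.int32(31), array([378. , 258.2]))] 22
wrist knob exp [522.7 190.7] old [364. 229.] piv [374. 189.]
[(np.int32(164), array([519.9, 187.3]))] 7
scene knob exp [264.7 147. ] old [220.  84.] piv [231. 131.]
[(np.int32(12), array([255. , 146.2])), (np.int32(32), array([265.2, 147.9])), (np.int32(39), array([272.7, 155.9]))] 0
tin [759.9 116.5  64.2  63.2 178.8]
tray [609.5 262.5 203.3 149.6  91.7]
green left []
```

```bash
python3 - <<'E'
from rig import workorder
print(workorder.sign_off())
E
```

```text
the job is handed in; nothing more can be done
None
```

I finished the job and handed it in: two loose wax blocks were on the bench, all four blocks slid into the box together, the tray is back level on its mat, the lid is shut and the bar is down in its catch. I overran your picture limit, viewing 16 instead of 14, so the final bar and tray checks were numeric: the bar's knob sits where expected in all three cameras, and pressing on the lowered bar gave 35 N.

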